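# Find the spring pad in a guide channel with a feeler blade

## Task

Take the feeler blade out of its stand, lower it upright into the flared mouth of the metal guide channel and slide it gently along inside the channel until you feel the hidden spring pad take hold of it. Leave the blade standing there upright, low in the channel and firmly pinched by the pad, to mark the place for the technician; a blade that stands loose in the gap is wrong.

Things in the scene. Friction and masses are not known exactly. Their poses are not given: they have to be found in the camera images.
- blade: Feeler blade, 50 to 85 g: flat steel blade 6 mm thick (its x), 12 mm wide (its y), with a black handle block on top, 10 mm (x) by 24 mm (y). Origin at the centre of the blade's lower end, z up along it; bare blade z = 0 to 50 mm, handle z = 50 to 86 mm. Starts upright, loose in the stand's slot, its width along the stand's y.
- stand: Fixed grey block 60 x 70 x 28 mm with one slot, 22 mm deep, in which the blade stands; origin at the centre of its underside. The blade's end rests 6 mm above the worktop.
- channel: Fixed guide channel: dark base plate 84 x 262 x 6 mm with two bright parallel rails along its y, tops 42 mm over the worktop, and a straight gap of 9 mm between them (x = -4.5 to 4.5 mm, y = -102 to 88 mm, floor z = 6 mm, open above). At +y the rails flare over 28 mm to a mouth about 29 mm wide; the -y end is closed by a cross bar. Origin at worktop level, midway across the gap.
- mouth (a point): Point on the channel's floor, on the gap's centre line, in the middle of the flared mouth (channel y = 108 mm, z = 6 mm). A spring pad stands out of the rail on the channel's -x side, at an unknown place between channel y = -75 and 40 mm, new every time, 10 to 24 mm over the worktop: it must be felt for. Elsewhere the blade slides free.
- closed_end (a point): Point on the channel's floor, on the gap's centre line, at the cross bar (channel y = -102 mm). The pad (dark steel): flat nose 4 mm long along y, a 14 mm ramp before and behind it, 5 mm proud of the rail when free, leaving 4 mm of gap; it yields to -x under 3 N at first and 3 N more per mm. Between nose and the other rail the blade is pinched with about 9 N and drags with several N.
There are look-alikes about, which are no part of the job. Of the things that look like the blade, the smallest one is meant.

How it is judged:
By the outcome, as a careful person would: the job done as asked, in the order asked, and still so for the second after the job is handed in, with the robot touching nothing.
It also fails if it takes over 67 s, if anything falls off the work surface, if the arm or the gripper's body presses on something with over 40 N, if the wrist force passes 120 N, or if a joint passes its speed limit or range.

## Robot

A 7-joint arm with a two-finger parallel gripper is mounted at the origin on a cart in front of the work surface, level with it; the furniture and walls round the work are solid. World frame = base frame: x ahead of the robot, y to its left, z up, the work surface at z = 0. Lengths are in m, angles in rad, forces in N, time in s.
With the tool pointing down it reaches from about 0.425 to 0.875 m from the base axis. Payload 4.7 kg.
Tool frame: the origin (TCP) lies at the very end of the fingers, on their centre line; the grasp point (between the pads) lies 19 mm behind it; z points along the fingers, y is the line along which they close (so a half turn about z gives the same grasp; the last joint's range is limited). The gripper opens to 85 mm and grips with 20 to 120 N. Pads are 22 mm wide; open, the fingers measure 114 mm over their backs; the gripper's body (76 mm by 85 mm) begins 54 mm behind the grasp point. The pads swing forward as they close: fully open they stand 13 mm farther back than shut.
Start: joints at [-1.3, 0.321, -0.07, 1.45, 0.023, 1.371, -0.057], TCP at [0.165, 0.629, 0.198] pointing down, gripper open.
Joint ranges: [-2.86, 2.86], [-0.3, 2.09], [-1.38, 1.24], [0.06, 2.45], [-1.56, 4.7], [0.09, 2.05], [-2.69, 2.69]. Speed limits (rad/s): [2.57, 2.57, 3.14, 3.14, 3.14, 3.14, 3.14].

## Interface

Orientations are given as [roll, pitch, yaw] about the fixed x, y, z axes, in that order (R = Rz(yaw) Ry(pitch) Rx(roll)).
In Python, from bench import env, cams, close_job, spotter gives the robot as it stands. The module is installed in compiled form; this text tells all that it offers.
- The arm moves only by the tool step_arm, never from a script. Its argument "increments" is a list of rows, each an object with "linear": the shift along the tool's x, y, z in units of 50 mm (1.0 is 50 mm), a list of three; "angular": the turn, a rotation vector about the tool's x, y, z in units of 8 degrees (1.0 is 8 degrees), a list of three. In form: [{"linear": [x, y, z], "angular": [rx, ry, rz]}, ...]. A call has 1 to 20 rows; each row shifts and turns the commanded pose from where the row before left it, along the tool's axes as they then stand; what a row does not reach is not made up. A row lasts 1/10 s, in which the tool goes at most 50 mm and 8.59 degrees, less where a joint would pass 70% of its speed; a pose out of reach is approached as far as the arm can. A call is refused whole if a number of a shift passes 1 or a number of a turn 1, either way. A call with a gripper value outside its range is refused whole. "fingers" is the opening, from 0 (shut) to 1 (fully open), set as the call begins (left out, the last holds). The fingers move at their own pace and stop on an object; the grip force is fixed at half the most. Time passes only in rows, so rows that do not move let the fingers close. It gives the time, the measured TCP pose, the force, the opening and the grip force at its end, in the units of the state.
- env.get_state(): the state, without advancing time (a new reading comes with each control period).
- cams.snapshot(name): name is "side" or "top" or "wrist"; returns the picture (400x640x3 uint8, red, green, blue); there is no depth.
- cams.camera_params(name): a dict with "K" (3x3 intrinsics, pixels), "rvec" (rotation vector, rad) and "tvec" (3), from world to camera coordinates, as OpenCV has them; the wrist camera has in their place "mount" (4x4, takes a point from camera to tool coordinates, whose origin is the TCP and whose axes are the flange's). Camera axes: x right, y down, z forward; pixel columns grow to the right and rows downward; lengths in m; the calibration is good to about 2 mm. A picture is of the moment at which its call begins: read the wrist's pose just before it. camera_params takes no time and is no camera call.
- close_job(): hands the job in; it is judged then, once.
Trained networks look in the newest picture that a camera, given by its name, has taken for a name from the list of things; names that differ only in an ending like _2 or _b are one class to them, and where a whole thing is asked for, a point or a joint stands for the part that bears it (a point fixed in the world has none). Each returns a list of dicts, best first, with "score" (0 to 1); they miss things now and then, are a little off and sometimes report something else, mostly with a low value. They report only what shows in the picture. A call takes as long as a camera call. They do not tell look-alikes from the thing itself.
- spotter.recognise(camera, name): "point" ([x, y, z] in m, in world coordinates, good to about 4 mm: the middle of the surface that is visible of it).
- spotter.mark_of(camera, name): "point" ([x, y, z] in m, in world coordinates, good to about 4 mm: a listed point, or the origin of a listed thing).
The state is a dict: "clock": time; "joint_positions": joint angles; "qd": joint speeds; "joint_efforts": joint torques, N m; "position": TCP position; "orientation": TCP orientation; "contact_force": force on the tool from outside, world axes, zero at the start; "moment": the same for the moment, N m; "gripper_width": finger opening in m; "grip_force": force on a finger pad.
Only numpy, scipy, OpenCV 4.12 (cv2) and the standard library are available. Lean on these libraries where they do the work, as an engineer would, in place of code of your own. Each camera call takes 0.05 s, during which the arm holds its last target. There are 200 camera calls.

## Working session

There is one attempt and no reset: what is moved stays moved. The work goes in short steps, Python scripts to look and compute and a tool call to move; the robot and the scene stay as the last step left them, time stands still between calls to the robot, and variables do not carry over. Pictures are saved under pics/ and viewed, at most 10 in all, crops included, and the job is handed in when it is done.

Besides the shell and the picture viewer there is one more tool, called after "Request:" by a JSON object that holds its "name" and its "arguments". step_arm: Moves the arm, as the interface text tells. Its arguments: {"type":"object","properties":{"increments":{"type":"array","items":{"type":"object","properties":{"linear":{"type":"array","items":{"type":"number"}},"angular":{"type":"array","items":{"type":"number"}}}}},"fingers":{"type":"number"}},"required":["increments"]}

```bash
mkdir -p pics; cat > h.py <<'E'
from bench import env, cams, close_job, spotter
import numpy as np, cv2
from scipy.spatial.transform import Rotation as R
np.set_printoptions(precision=4,suppress=True)
def cam(n,s=None):
    p=cams.camera_params(n);K=np.array(p["K"])
    if "rvec" in p: return K,cv2.Rodrigues(np.array(p["rvec"],float))[0],np.array(p["tvec"],float).reshape(3)
    s=s or env.get_state(); T=np.eye(4);T[:3,:3]=R.from_euler('xyz',s["orientation"]).as_matrix();T[:3,3]=s["position"]
    C=np.linalg.inv(T@np.array(p["mount"]));return K,C[:3,:3],C[:3,3]
def proj(c,P):
    K,r,t=c;q=(np.atleast_2d(P)@r.T+t)@K.T;return q[:,:2]/q[:,2:]
def ray(c,uv,z):
    K,r,t=c;o=-r.T@t;d=r.T@np.linalg.solve(K,[uv[0],uv[1],1]);return o+d*(z-o[2])/d[2]
def snap(n,f):
    im=np.array(cams.snapshot(n));cv2.imwrite("pics/"+f,im[:,:,::-1]);return im
E
python3 - <<'E'
from h import *
s=env.get_state();print(s)
for n in("top","side","wrist"):
    snap(n,n+"0.png")
    K,r,t=cam(n,s);print(n,-r.T@t,r[2],K[0,0])
    for m in("blade","stand","channel"):
        print(m,[(np.array(d["point"]),round(d["score"],2)) for d in spotter.mark_of(n,m)])
    for m in("mouth","closed_end"):
        print(m,[(np.array(d["point"]),round(d["score"],2)) for d in spotter.mark_of(n,m)])
E
```

```text
{'clock': 0.0, 'joint_positions': array([-1.2999,  0.3218, -0.0701,  1.4517,  0.0226,  1.3708, -0.0569]), 'qd': array([-0.0014, -0.0006,  0.0008, -0.0003, -0.0003, -0.0001,  0.0001]), 'joint_efforts': array([ -0.0001, -49.3581,  -0.3825, -31.4327,   0.013 ,   0.0116,
         0.    ]), 'position': array([0.165 , 0.6281, 0.1967]), 'orientation': array([-3.1397,  0.0001,  2.8848]), 'contact_force': array([-0.2426, -0.0892,  0.3282]), 'moment': array([-0.0787, -0.0137,  0.0136]), 'grip_force': 0.0, 'gripper_width': 0.08519589612749444}
top [0.4724 0.0816 0.8737] [ 0.0451 -0.0111 -0.9989] 370.6714149994998
blade [(array([0.4556, 0.273 , 0.0034]), 0.71), (array([ 0.593 ,  0.3329, -0.0035]), 0.63), (array([0.5342, 0.2495, 0.0067]), 0.53)]
stand [(array([0.5337, 0.2505, 0.0008]), 0.72)]
channel [(array([ 0.5311, -0.0528,  0.0006]), 0.77)]
mouth [(array([0.5352, 0.0537, 0.0114]), 0.9)]
closed_end [(array([ 0.528 , -0.1541,  0.0035]), 0.62), (array([ 0.5333, -0.0534, -0.0018]), 0.5)]
side [0.3005 0.8978 0.4774] [ 0.2227 -0.865  -0.4498] 416.6351040972787
blade [(array([ 0.5871,  0.3321, -0.0013]), 0.85), (array([0.534 , 0.2535, 0.0079]), 0.79), (array([0.4519, 0.2724, 0.0027]), 0.75)]
stand [(array([0.533 , 0.2506, 0.0028]), 0.73)]
channel [(array([ 0.5376, -0.0567, -0.0022]), 0.88)]
mouth [(array([0.5376, 0.051 , 0.0031]), 0.65)]
closed_end [(array([ 0.5308, -0.161 ,  0.0059]), 0.97)]
wrist [0.092  0.6479 0.3727] [ 0.2886 -0.0774 -0.9543] 279.72284566590776
blade [(array([ 0.4599,  0.2662, -0.0022]), 0.67)]
stand []
channel []
mouth []
closed_end []
```

View pics/top0.png

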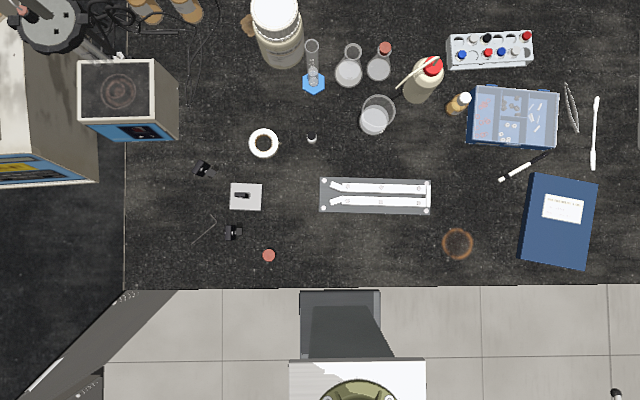

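View pics/side0.png

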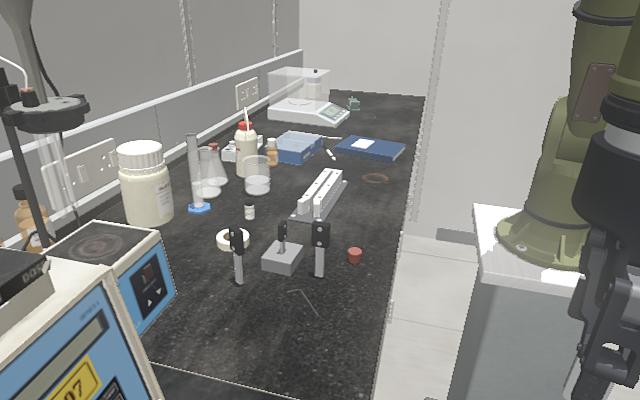

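The top view shows the stand with the upright blade at about px (245,196). Two bigger look-alikes stand at (205,168) and (233,232). The channel spans (320–431, 178–215) with its mouth at the left. Next I'll measure the orientations.

```bash
python3 - <<'E'
from h import *
im=cv2.imread("pics/top0.png")
a=cv2.resize(im[150:250,190:290],None,fx=4,fy=4,interpolation=cv2.INTER_CUBIC)
b=cv2.resize(im[165:228,312:440],None,fx=5,fy=5,interpolation=cv2.INTER_CUBIC)
cv2.imwrite("pics/ca.png",cv2.resize(im[172:222,222:272],None,fx=10,fy=10,interpolation=cv2.INTER_CUBIC));cv2.imwrite("pics/cb.png",cv2.resize(b,None,fx=1.2,fy=1.2))
c=cam("top")
g=cv2.cvtColor(im,cv2.COLOR_BGR2GRAY)
# stand rectangle
m=np.zeros_like(g);m[176:216,224:268]=(g[176:216,224:268]>120)*255
n=max(cv2.findContours(m,cv2.RETR_EXTERNAL,cv2.CHAIN_APPROX_NONE)[0],key=cv2.contourArea)
r=cv2.minAreaRect(n);q=np.array([ray(c,p,.028) for p in cv2.boxPoints(r)]);print("stand",r,q[:,:2],q.mean(0))
print([np.arctan2(*(q[(i+1)%4]-q[i])[[1,0]])*57.3 for i in range(4)],[np.linalg.norm(q[(i+1)%4]-q[i]) for i in range(4)])
# rails
m=np.zeros_like(g);m[175:218,345:425]=(g[175:218,345:425]>190)*255
for n in sorted(cv2.findContours(m,cv2.RETR_EXTERNAL,cv2.CHAIN_APPROX_NONE)[0],key=cv2.contourArea)[-2:]:
    r=cv2.minAreaRect(n);q=np.array([ray(c,p,.042) for p in cv2.boxPoints(r)]);print("rail",r,q[:,:2],q.mean(0))
    print([np.arctan2(*(q[(i+1)%4]-q[i])[[1,0]])*57.3 for i in range(4)])
for p in((.534,.251,0.09),(.5352,.0525,.042),(.5295,-.158,.042)): print(proj(c,p))
E
```

```text
stand ((245.1793670654297, 196.19496154785156), (31.680843353271484, 26.851699829101562), 2.38594388961792) [[0.5053 0.2896]
 [0.5666 0.2871]
 [0.5629 0.215 ]
 [0.5016 0.2177]] [0.5341 0.2523 0.028 ]
[np.float64(-2.3201917589434085), np.float64(-92.94693078642891), np.float64(177.47072806154907), np.float64(87.03003015229548)] [np.float64(0.06135263799070077), np.float64(0.07226563718146103), np.float64(0.061396152436812984), np.float64(0.0720278987005568)]
rail ((384.50933837890625, 200.6716766357422), (79.25336456298828, 8.739290237426758), 1.6365772485733032) [[ 0.5134  0.0262]
 [ 0.5331  0.0253]
 [ 0.5263 -0.1533]
 [ 0.5066 -0.1523]] [ 0.5198 -0.0635  0.042 ]
[np.float64(-2.384666993216813), np.float64(-92.20729852022102), np.float64(177.07004480427432), np.float64(87.79333828689039)]
rail ((384.50518798828125, 187.82369995117188), (79.25983428955078, 8.672719955444336), 1.6846843957901) [[ 0.5426  0.0258]
 [ 0.5621  0.025 ]
 [ 0.5552 -0.154 ]
 [ 0.5356 -0.153 ]] [ 0.5489 -0.064   0.042 ]
[np.float64(-2.429959402463675), np.float64(-92.23697978669186), np.float64(177.02462852230678), np.float64(87.76376488809785)]
[[239.8873 194.1348]]
[[332.9524 194.3703]]
[[426.2771 195.9817]]
```

View pics/ca.png

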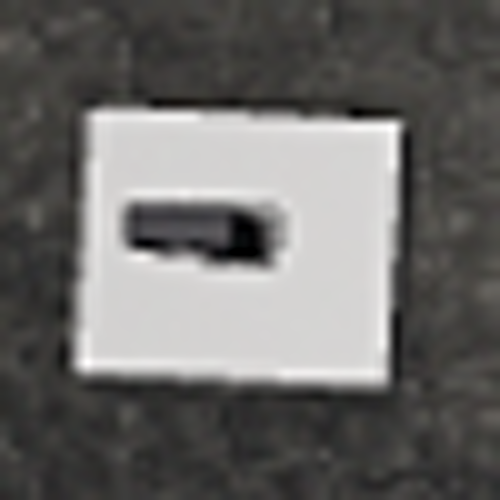

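View pics/cb.png

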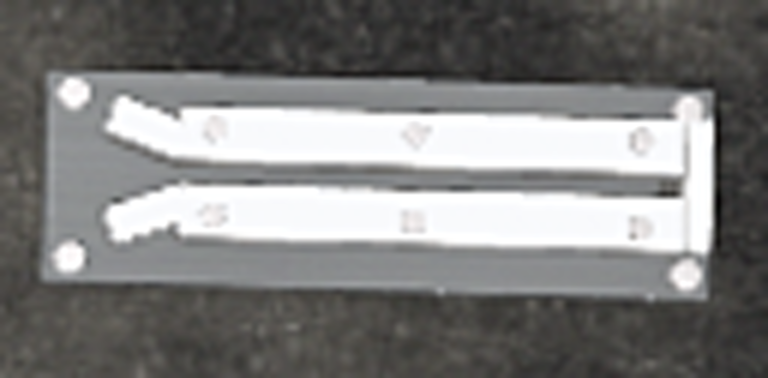

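The blade stands at about (0.534, 0.251), with the stand yawed about -2.5° and the channel about -2.2°. The gap's centre line passes through (0.534, -0.064). I'll write a small planner and move above the stand.

```bash
cat >> h.py <<'E'
def rot(yaw): # tool down, tool y along world angle yaw
    y=np.array([np.cos(yaw),np.sin(yaw),0]);z=np.array([0,0,-1.]);return np.c_[np.cross(y,z),y,z]
def plan(pos,yawdeg,n):
    s=env.get_state();R0=R.from_euler('xyz',s["orientation"]);R1=R.from_matrix(rot(np.radians(yawdeg)))
    w=(R0.inv()*R1).as_rotvec();d=np.array(pos)-s["position"]
    out=[]
    for i in range(n):
        Ri=R0*R.from_rotvec(w*i/n);out.append({"linear":[round(v,3) for v in (Ri.inv().apply(d/n)/.05).tolist()],"angular":[round(v,3) for v in (np.degrees(w)/n/8).tolist()]})
    print("total",np.linalg.norm(d),np.degrees(w));print(str(out).replace("'",'"'))
E
python3 -c "
from h import *
plan([.534,.251,.2],-2.5,15)"
```

```text
total 0.5279502456320734 [ 0.0092 -0.0018 77.7878]
[{"linear": [-0.604, -0.362, -0.003], "angular": [0.0, -0.0, 0.648]}, {"linear": [-0.634, -0.306, -0.003], "angular": [0.0, -0.0, 0.648]}, {"linear": [-0.659, -0.248, -0.003], "angular": [0.0, -0.0, 0.648]}, {"linear": [-0.679, -0.187, -0.003], "angular": [0.0, -0.0, 0.648]}, {"linear": [-0.693, -0.125, -0.003], "angular": [0.0, -0.0, 0.648]}, {"linear": [-0.701, -0.062, -0.003], "angular": [0.0, -0.0, 0.648]}, {"linear": [-0.704, 0.002, -0.003], "angular": [0.0, -0.0, 0.648]}, {"linear": [-0.701, 0.065, -0.003], "angular": [0.0, -0.0, 0.648]}, {"linear": [-0.692, 0.129, -0.003], "angular": [0.0, -0.0, 0.648]}, {"linear": [-0.678, 0.191, -0.003], "angular": [0.0, -0.0, 0.648]}, {"linear": [-0.658, 0.251, -0.003], "angular": [0.0, -0.0, 0.648]}, {"linear": [-0.632, 0.309, -0.003], "angular": [0.0, -0.0, 0.648]}, {"linear": [-0.602, 0.365, -0.003], "angular": [0.0, -0.0, 0.648]}, {"linear": [-0.566, 0.418, -0.003], "angular": [0.0, -0.0, 0.648]}, {"linear": [-0.526, 0.468, -0.003], "angular": [0.0, -0.0, 0.648]}]
```

Request:
{"name": "step_arm", "arguments": {"increments": [{"linear": [-0.6, -0.36, 0], "angular": [0, 0, 0.65]}, {"linear": [-0.63, -0.31, 0], "angular": [0, 0, 0.65]}, {"linear": [-0.66, -0.25, 0], "angular": [0, 0, 0.65]}, {"linear": [-0.68, -0.19, 0], "angular": [0, 0, 0.65]}, {"linear": [-0.69, -0.13, 0], "angular": [0, 0, 0.65]}, {"linear": [-0.7, -0.06, 0], "angular": [0, 0, 0.65]}, {"linear": [-0.7, 0, 0], "angular": [0, 0, 0.65]}, {"linear": [-0.7, 0.07, 0], "angular": [0, 0, 0.65]}, {"linear": [-0.69, 0.13, 0], "angular": [0, 0, 0.65]}, {"linear": [-0.68, 0.19, 0], "angular": [0, 0, 0.65]}, {"linear": [-0.66, 0.25, 0], "angular": [0, 0, 0.65]}, {"linear": [-0.63, 0.31, 0], "angular": [0, 0, 0.65]}, {"linear": [-0.6, 0.37, 0], "angular": [0, 0, 0.65]}, {"linear": [-0.57, 0.42, 0], "angular": [0, 0, 0.65]}, {"linear": [-0.53, 0.47, 0], "angular": [0, 0, 0.62]}, {"linear": [0, 0, 0], "angular": [0, 0, 0]}, {"linear": [0, 0, 0], "angular": [0, 0, 0]}], "fingers": 0.5}}

```text
clock: 2.6
position: [0.5335, 0.2494, 0.1978]
orientation: [-3.141, -0.0, 1.526]
contact_force: [0.3, 0.7, -0.6]
gripper_width: 0.0424
grip_force: 0.0
```

```bash
python3 - <<'E'
from h import *
s=env.get_state();snap("wrist","w1.png");c=cam("wrist",s)
print(s["clock"],s["position"],np.degrees(s["orientation"]),s["contact_force"],s["gripper_width"])
for m in("blade","stand"): print(m,[(np.array(d["point"]),round(d["score"],2)) for d in spotter.mark_of("wrist",m)])
print(proj(c,[[.534,.251,.092],[.534,.239,.092],[.534,.263,.092],[.534,.251,.028],[.534,.251,.0]]))
plan([.534,.251,.055],-2.5,8)
E
```

```text
2.6 [0.5335 0.2494 0.1978] [-179.9909   -0.0119   87.4347] [ 0.3087  0.6758 -0.5693] 0.042372039383326704
blade [(array([0.5344, 0.2489, 0.001 ]), 0.81), (array([ 0.592 ,  0.3351, -0.0018]), 0.65), (array([0.4572, 0.2648, 0.0003]), 0.6)]
stand [(array([ 0.5363,  0.2511, -0.0012]), 0.79)]
[[319.3914 188.0974]
 [319.9035 199.0966]
 [318.8664 176.8244]
 [319.4822 175.0369]
 [319.5127 170.6461]]
total 0.14278715599300032 [-0.0335 -0.0408  0.196 ]
[{"linear": [-0.002, 0.005, 0.357], "angular": [-0.001, -0.001, 0.003]}, {"linear": [-0.002, 0.005, 0.357], "angular": [-0.001, -0.001, 0.003]}, {"linear": [-0.002, 0.005, 0.357], "angular": [-0.001, -0.001, 0.003]}, {"linear": [-0.002, 0.005, 0.357], "angular": [-0.001, -0.001, 0.003]}, {"linear": [-0.002, 0.005, 0.357], "angular": [-0.001, -0.001, 0.003]}, {"linear": [-0.002, 0.005, 0.357], "angular": [-0.001, -0.001, 0.003]}, {"linear": [-0.002, 0.005, 0.357], "angular": [-0.001, -0.001, 0.003]}, {"linear": [-0.002, 0.005, 0.357], "angular": [-0.001, -0.001, 0.003]}]
```

View pics/w1.png

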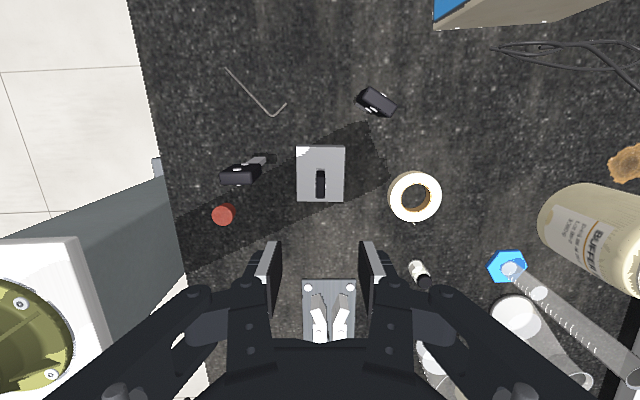

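The wrist view shows the handle centred between the fingers at (320,184), and the look-alikes at (240,175) and (377,102) stay clear. I'll descend and grasp.

Request:
{"name": "step_arm", "arguments": {"increments": [{"linear": [-0.005, 0.005, 0.36], "angular": [0, 0, 0]}, {"linear": [-0.005, 0.005, 0.36], "angular": [0, 0, 0]}, {"linear": [-0.005, 0.005, 0.36], "angular": [0, 0, 0]}, {"linear": [-0.005, 0, 0.36], "angular": [0, 0, 0]}, {"linear": [0, 0, 0.36], "angular": [0, 0, 0]}, {"linear": [0, 0, 0.36], "angular": [0, 0, 0]}, {"linear": [0, 0, 0.36], "angular": [0, 0, 0]}, {"linear": [0, 0, 0.3], "angular": [0, 0, 0]}, {"linear": [0, 0, 0], "angular": [0, 0, 0]}, {"linear": [0, 0, 0], "angular": [0, 0, 0]}]}}

```text
clock: 3.75
position: [0.5336, 0.2497, 0.0571]
orientation: [3.142, -0.0, 1.529]
contact_force: [0.6, -0.1, 0.4]
gripper_width: 0.0428
grip_force: 0.0
```

Request:
{"name": "step_arm", "arguments": {"increments": [{"linear": [0, 0, 0]}, {"linear": [0, 0, 0]}, {"linear": [0, 0, 0]}, {"linear": [0, 0, 0]}, {"linear": [0, 0, 0]}, {"linear": [0, 0, 0]}, {"linear": [0, 0, 0]}, {"linear": [0, 0, 0]}], "fingers": 0}}

```text
schema error: expected keys linear, angular
```

Request:
{"name": "step_arm", "arguments": {"increments": [{"linear": [0, 0, 0], "angular": [0, 0, 0]}, {"linear": [0, 0, 0], "angular": [0, 0, 0]}, {"linear": [0, 0, 0], "angular": [0, 0, 0]}, {"linear": [0, 0, 0], "angular": [0, 0, 0]}, {"linear": [0, 0, 0], "angular": [0, 0, 0]}, {"linear": [0, 0, 0], "angular": [0, 0, 0]}, {"linear": [0, 0, 0], "angular": [0, 0, 0]}, {"linear": [0, 0, 0], "angular": [0, 0, 0]}], "fingers": 0}}

```text
clock: 4.55
position: [0.5347, 0.2494, 0.0579]
orientation: [3.14, -0.001, 1.528]
contact_force: [-0.4, -0.1, 5.9]
gripper_width: 0.0047
grip_force: 60.1
```

Request:
{"name": "step_arm", "arguments": {"increments": [{"linear": [0, 0, -0.2], "angular": [0, 0, 0]}, {"linear": [0, 0, -0.3], "angular": [0, 0, 0]}, {"linear": [0, 0, -0.3], "angular": [0, 0, 0]}, {"linear": [0, 0, -0.3], "angular": [0, 0, 0]}, {"linear": [0, 0, 0], "angular": [0, 0, 0]}, {"linear": [0, 0, 0], "angular": [0, 0, 0]}]}}

```text
clock: 5.15
position: [0.5342, 0.2493, 0.1126]
orientation: [3.14, -0.001, 1.528]
contact_force: [-0.4, 0.1, -0.9]
gripper_width: 0.0001
grip_force: 0.0
```

```bash
python3 - <<'E'
from h import *
s=env.get_state();w=snap("wrist","w2.png");c=cam("wrist",s)
print(s["clock"],s["position"],s["contact_force"],s["moment"],s["gripper_width"],s["grip_force"])
t=snap("side","s2.png");v=proj(cam("side"),s["position"])[0];print(v)
x,y=int(v[0]),int(v[1])
a=cv2.resize(t[max(y-50,0):y+70,x-60:x+60],(480,480),interpolation=cv2.INTER_CUBIC)
b=cv2.resize(w[130:330,250:390],(336,480),interpolation=cv2.INTER_CUBIC)
cv2.imwrite("pics/c2.png",np.hstack([a,b])[:,:,::-1])
print(proj(cam("side"),s["position"]+[0,0,.019]),x,y)
E
```

```text
5.15 [0.5342 0.2493 0.1126] [-0.3935  0.0773 -0.8658] [-0.0204  0.0171  0.0497] 7.27327032998057e-05 0.0
[282.1652 212.9209]
[[282.0399 203.8152]] 282 212
```

View pics/c2.png

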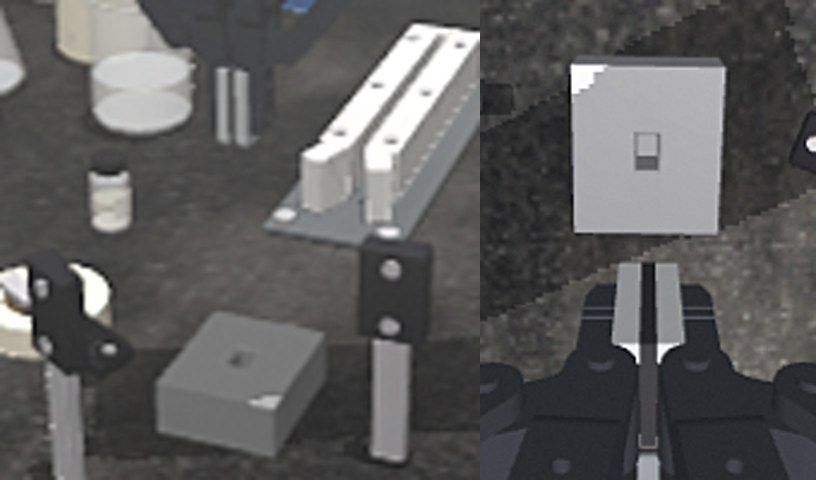

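The stand is empty and the fingers are shut, so the blade may have been squeezed out. I need to find it.

```bash
python3 - <<'E'
from h import *
t=snap("top","t3.png")
for n in("top","side","wrist"):
    if n!="top": snap(n,n+"3.png")
    print(n,[(np.array(d["point"]),round(d["score"],2)) for d in spotter.recognise(n,"blade")])
    print([(np.array(d["point"]),round(d["score"],2)) for d in spotter.mark_of(n,"blade")])
w=cv2.imread("pics/wrist3.png");s=cv2.imread("pics/side3.png");t=t[:,:,::-1]
d=np.abs(t.astype(int)-cv2.imread("pics/top0.png")).sum(2)
A=np.hstack([cv2.resize(w[60:360,160:480],(400,375)),cv2.resize(s[130:330,170:383],(400,375),interpolation=cv2.INTER_CUBIC)])
B=cv2.resize(t[145:250,170:450],(600,225),interpolation=cv2.INTER_CUBIC);B=np.hstack([B,np.zeros((225,200,3),np.uint8)])
cv2.imwrite("pics/c3.png",np.vstack([A,B]))
E
```

```text
top [(array([0.4565, 0.2691, 0.1139]), 0.72), (array([0.6296, 0.2386, 0.0221]), 0.56)]
[(array([0.4548, 0.2689, 0.0002]), 0.66), (array([0.6723, 0.2196, 0.0417]), 0.53)]
side [(array([0.4502, 0.2777, 0.0842]), 0.87), (array([0.5827, 0.3399, 0.0837]), 0.74), (array([0.6097, 0.2448, 0.0165]), 0.52)]
[(array([0.6746, 0.2197, 0.0381]), 0.66), (array([0.4509, 0.2711, 0.0001]), 0.6), (array([0.5877, 0.3315, 0.0011]), 0.6)]
wrist [(array([0.4603, 0.2701, 0.1095]), 0.78), (array([0.6291, 0.2374, 0.0199]), 0.68), (array([0.593 , 0.3342, 0.1106]), 0.63)]
[(array([ 0.4578,  0.2683, -0.0006]), 0.8), (array([0.6769, 0.2169, 0.0361]), 0.77)]
```

View pics/c3.png

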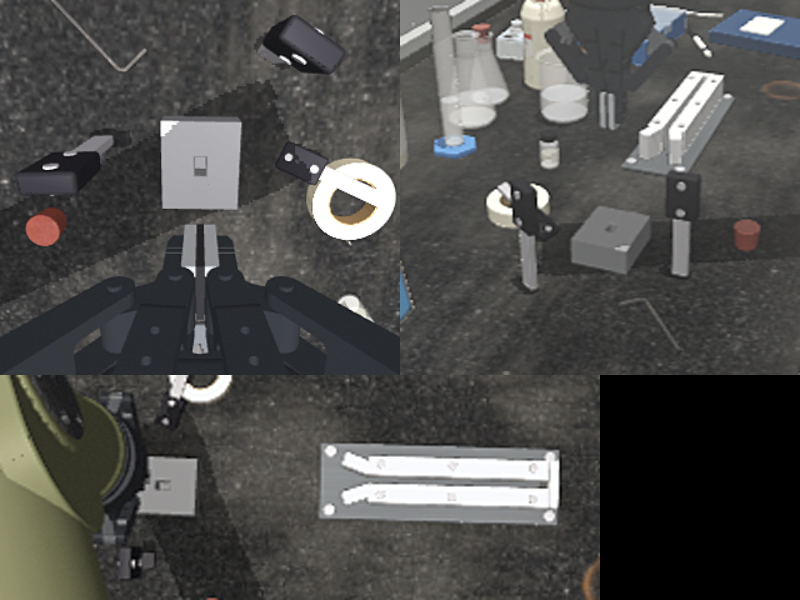

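The wrist crop shows the blade lying against the tape roll: handle on the table near (0.63,0.24), tip on the roll near (0.675,0.218,0.037). In the side view the fingertips also appear above the reported TCP. I'll check that before regrasping.

```bash
python3 - <<'E'
from h import *
s=env.get_state();p=s["position"];cs=cam("side");cw=cam("wrist",s)
S=cv2.imread("pics/side3.png");W=cv2.imread("pics/wrist3.png")
def mk(im,c,x0,y0,w,h,f):
    o=cv2.resize(im[y0:y0+h,x0:x0+w],None,fx=f,fy=f,interpolation=cv2.INTER_CUBIC);o=np.clip(o.astype(float)*1.7,0,255).astype(np.uint8)
    for k in range(0,4):
        u=(proj(c,p+[0,0,.01*k])[0]-[x0,y0]+.5)*f;cv2.circle(o,tuple(int(v) for v in u),2,(0,0,255),-1)
    return o
A=mk(S,cs,250,165,60,60,7);B=mk(W,cw,270,200,100,150,2.8)
# blade crop
C=cv2.resize(W[130:250,360:500],(373,320),interpolation=cv2.INTER_CUBIC)
C=cv2.copyMakeBorder(C,0,100,0,0,cv2.BORDER_CONSTANT)
print(A.shape,B.shape);A=A[:, :,:];o=np.hstack([A,B]);o=o[:420];print(proj(cw,[p+[0,0,.01*k] for k in range(4)]))
cv2.imwrite("pics/c4.png",o)
E
```

```text
(420, 420, 3) (420, 280, 3)
[[318.439  230.318 ]
 [318.3612 236.5119]
 [318.2747 243.394 ]
 [318.178  251.0857]]
```

View pics/c4.png

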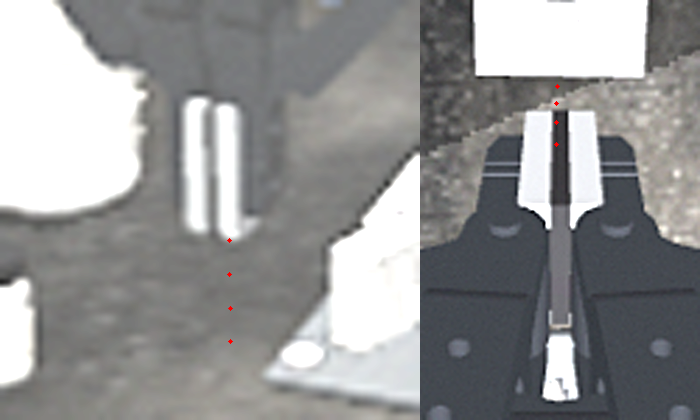

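The side and wrist views agree that the closed fingers end about 30 mm behind the reported TCP. That means I only pinched the handle's top rim, which fits the ejection. To confirm it, I'll gently touch the stand's top (z = 28 mm).

Request:
{"name": "step_arm", "arguments": {"increments": [{"linear": [-0.3, 0, 0.3], "angular": [0, 0, 0]}, {"linear": [0, 0, 0.3], "angular": [0, 0, 0]}, {"linear": [0, 0, 0.3], "angular": [0, 0, 0]}, {"linear": [0, 0, 0.3], "angular": [0, 0, 0]}, {"linear": [0, 0, 0.2], "angular": [0, 0, 0]}, {"linear": [0, 0, 0.1], "angular": [0, 0, 0]}, {"linear": [0, 0, 0], "angular": [0, 0, 0]}]}}

```text
clock: 6.4
position: [0.5326, 0.2341, 0.0359]
orientation: [-3.14, 0.001, 1.528]
contact_force: [-0.5, 0.7, -0.3]
gripper_width: -0.0002
grip_force: 0.0
```

Request:
{"name": "step_arm", "arguments": {"increments": [{"linear": [0, 0, 0.05], "angular": [0, 0, 0]}, {"linear": [0, 0, 0.05], "angular": [0, 0, 0]}, {"linear": [0, 0, 0.05], "angular": [0, 0, 0]}, {"linear": [0, 0, 0], "angular": [0, 0, 0]}]}}

```text
clock: 6.8
position: [0.5331, 0.2341, 0.0292]
orientation: [-3.142, -0.0, 1.528]
contact_force: [-0.0, 0.4, -0.4]
gripper_width: 0.0004
grip_force: 0.0
```

Request:
{"name": "step_arm", "arguments": {"increments": [{"linear": [0, 0, 0.04], "angular": [0, 0, 0]}, {"linear": [0, 0, 0.04], "angular": [0, 0, 0]}, {"linear": [0, 0, 0.04], "angular": [0, 0, 0]}, {"linear": [0, 0, 0], "angular": [0, 0, 0]}]}}

```text
clock: 7.2
position: [0.5329, 0.2339, 0.023]
orientation: [-3.141, 0.0, 1.528]
contact_force: [-0.5, -0.0, -0.4]
gripper_width: -0.0002
grip_force: 0.0
```

Request:
{"name": "step_arm", "arguments": {"increments": [{"linear": [0, 0, 0.04], "angular": [0, 0, 0]}, {"linear": [0, 0, 0.04], "angular": [0, 0, 0]}, {"linear": [0, 0, 0], "angular": [0, 0, 0]}]}}

```text
clock: 7.5
position: [0.5329, 0.234, 0.019]
orientation: [-3.141, 0.0, 1.528]
contact_force: [0.4, -0.5, -0.3]
gripper_width: 0.0003
grip_force: 0.0
```

No contact 9 mm below the stand's top, so the offset is real. I'll keep going to measure it.

Request:
{"name": "step_arm", "arguments": {"increments": [{"linear": [0, 0, 0.06], "angular": [0, 0, 0]}, {"linear": [0, 0, 0.06], "angular": [0, 0, 0]}, {"linear": [0, 0, 0.06], "angular": [0, 0, 0]}, {"linear": [0, 0, 0], "angular": [0, 0, 0]}]}}

```text
clock: 7.9
position: [0.5327, 0.2339, 0.0097]
orientation: [-3.141, 0.0, 1.528]
contact_force: [0.2, 0.7, -0.6]
gripper_width: 0.0002
grip_force: 0.0
```

Request:
{"name": "step_arm", "arguments": {"increments": [{"linear": [0, 0, 0.04], "angular": [0, 0, 0]}, {"linear": [0, 0, 0.04], "angular": [0, 0, 0]}, {"linear": [0, 0, 0], "angular": [0, 0, 0]}]}}

```text
clock: 8.2
position: [0.5329, 0.234, 0.006]
orientation: [-3.141, 0.0, 1.528]
contact_force: [-0.2, -0.0, 0.4]
gripper_width: 0.0
grip_force: 0.0
```

Request:
{"name": "step_arm", "arguments": {"increments": [{"linear": [0, 0, 0.03], "angular": [0, 0, 0]}, {"linear": [0, 0, 0.03], "angular": [0, 0, 0]}, {"linear": [0, 0, 0], "angular": [0, 0, 0]}]}}

```text
clock: 8.5
position: [0.533, 0.234, 0.0031]
orientation: [-3.141, 0.0, 1.528]
contact_force: [-0.4, -1.0, 0.5]
gripper_width: 0.0
grip_force: 0.0
```

Request:
{"name": "step_arm", "arguments": {"increments": [{"linear": [0, 0, 0.03], "angular": [0, 0, 0]}, {"linear": [0, 0, 0.03], "angular": [0, 0, 0]}, {"linear": [0, 0, 0], "angular": [0, 0, 0]}]}}

```text
clock: 8.8
position: [0.533, 0.234, 0.0001]
orientation: [-3.141, 0.0, 1.528]
contact_force: [-0.7, 0.4, 0.1]
gripper_width: 0.0001
grip_force: 0.0
```

Request:
{"name": "step_arm", "arguments": {"increments": [{"linear": [0, 0, 0.03], "angular": [0, 0, 0]}, {"linear": [0, 0, 0.03], "angular": [0, 0, 0]}, {"linear": [0, 0, 0], "angular": [0, 0, 0]}]}}

```text
clock: 9.1
position: [0.533, 0.234, -0.0029]
orientation: [-3.141, 0.0, 1.528]
contact_force: [-0.0, -0.7, 0.4]
gripper_width: 0.0002
grip_force: 0.0
```

Request:
{"name": "step_arm", "arguments": {"increments": [{"linear": [0, 0, 0.03], "angular": [0, 0, 0]}, {"linear": [0, 0, 0.03], "angular": [0, 0, 0]}, {"linear": [0, 0, 0], "angular": [0, 0, 0]}]}}

```text
clock: 9.4
position: [0.5333, 0.2342, -0.0053]
orientation: [3.141, -0.0, 1.528]
contact_force: [0.1, -0.4, 2.6]
gripper_width: 0.0005
grip_force: 1.2
```

The touch came at a reported z of about -4.5 mm, so the true finger end is 32.5 mm behind the reported TCP and the true grasp point about 51.5 mm behind. I'll rise and turn to look closely at the leaning blade.

```bash
python3 -c "
from h import *
print(env.get_state()['joint_positions'])
plan([.61,.245,.13],-113,15)"
```

```text
[-0.7671  0.3747  0.3638  1.8447 -0.1609  0.9505 -0.3757]
total 0.15591168440160283 [ -0.0078  -0.0227 110.5265]
[{"linear": [0.019, 0.102, -0.18], "angular": [-0.0, -0.0, 0.921]}, {"linear": [0.032, 0.098, -0.18], "angular": [-0.0, -0.0, 0.921]}, {"linear": [0.044, 0.093, -0.18], "angular": [-0.0, -0.0, 0.921]}, {"linear": [0.056, 0.087, -0.18], "angular": [-0.0, -0.0, 0.921]}, {"linear": [0.066, 0.079, -0.18], "angular": [-0.0, -0.0, 0.921]}, {"linear": [0.076, 0.07, -0.18], "angular": [-0.0, -0.0, 0.921]}, {"linear": [0.084, 0.06, -0.18], "angular": [-0.0, -0.0, 0.921]}, {"linear": [0.091, 0.048, -0.18], "angular": [-0.0, -0.0, 0.921]}, {"linear": [0.097, 0.036, -0.18], "angular": [-0.0, -0.0, 0.921]}, {"linear": [0.101, 0.024, -0.18], "angular": [-0.0, -0.0, 0.921]}, {"linear": [0.103, 0.01, -0.18], "angular": [-0.0, -0.0, 0.921]}, {"linear": [0.103, -0.003, -0.18], "angular": [-0.0, -0.0, 0.921]}, {"linear": [0.102, -0.016, -0.18], "angular": [-0.0, -0.0, 0.921]}, {"linear": [0.099, -0.029, -0.18], "angular": [-0.0, -0.0, 0.921]}, {"linear": [0.095, -0.041, -0.18], "angular": [-0.0, -0.0, 0.921]}]
```

Request:
{"name": "step_arm", "arguments": {"increments": [{"linear": [0, 0, -0.4], "angular": [0, 0, 0]}, {"linear": [0.03, 0.1, -0.3], "angular": [0, 0, 0.92]}, {"linear": [0.04, 0.1, -0.3], "angular": [0, 0, 0.92]}, {"linear": [0.05, 0.09, -0.3], "angular": [0, 0, 0.92]}, {"linear": [0.06, 0.09, -0.3], "angular": [0, 0, 0.92]}, {"linear": [0.07, 0.08, -0.3], "angular": [0, 0, 0.92]}, {"linear": [0.08, 0.07, -0.3], "angular": [0, 0, 0.92]}, {"linear": [0.09, 0.06, -0.3], "angular": [0, 0, 0.92]}, {"linear": [0.09, 0.05, -0.2], "angular": [0, 0, 0.92]}, {"linear": [0.1, 0.04, 0], "angular": [0, 0, 0.92]}, {"linear": [0.1, 0.02, 0], "angular": [0, 0, 0.92]}, {"linear": [0.1, 0.01, 0], "angular": [0, 0, 0.92]}, {"linear": [0.1, 0, 0], "angular": [0, 0, 0.92]}, {"linear": [0.1, -0.02, 0], "angular": [0, 0, 0.92]}, {"linear": [0.1, -0.03, 0], "angular": [0, 0, 0.92]}, {"linear": [0.1, -0.04, 0], "angular": [0, 0, 0.92]}, {"linear": [0, 0, 0], "angular": [0, 0, 0]}, {"linear": [0, 0, 0], "angular": [0, 0, 0]}], "fingers": 0.5}}

```text
clock: 11.2
position: [0.6104, 0.2468, 0.129]
orientation: [3.141, 0.0, -0.396]
contact_force: [0.3, 0.3, -0.0]
gripper_width: 0.0426
grip_force: 0.0
```

```bash
python3 - <<'E'
from h import *
s=env.get_state();w=snap("wrist","w5.png");c=cam("wrist",s)
print(s["clock"],s["position"],np.degrees(s["orientation"]),s["joint_positions"])
for f in(spotter.recognise,spotter.mark_of): print([(np.array(d["point"]),proj(c,d["point"])[0],round(d["score"],2)) for d in f("wrist","blade")])
snap("side","s5.png")
for f in(spotter.recognise,spotter.mark_of): print([(np.array(d["point"]),proj(cam("side"),d["point"])[0],round(d["score"],2)) for d in f("side","blade")])
w=w[:,:,::-1];S=cv2.imread("pics/s5.png")
q=proj(c,[.64,.235,.02])[0];x=int(np.clip(q[0]-110,0,420));y=int(np.clip(q[1]-80,0,240))
a=cv2.resize(w[y:y+160,x:x+220],None,fx=2.5,fy=2.5,interpolation=cv2.INTER_CUBIC)
q=proj(cam("side"),[.64,.235,.02])[0];X=int(q[0]-30);Y=int(q[1]-50)
b=cv2.resize(S[Y:Y+100,X:X+60],(240,400),interpolation=cv2.INTER_CUBIC)
cv2.imwrite("pics/c5.png",np.hstack([a,b]));print("wrist crop",x,y,"x2.5; side crop",X,Y,"x4 at col 550")
E
```

```text
11.2 [0.6104 0.2468 0.129 ] [179.9731   0.0101 -22.6969] [-0.9583  0.4437  0.7085  1.5391 -0.2966  1.2694 -2.176 ]
[(array([0.6027, 0.3281, 0.0948]), array([234.5061, 256.7484]), 0.88), (array([0.464 , 0.2632, 0.0398]), array([356.302, 313.659]), 0.81), (array([0.6338, 0.2378, 0.0207]), array([319.333 , 165.8296]), 0.72)]
[(array([0.5914, 0.335 , 0.0012]), array([256.9437, 227.4467]), 0.85), (array([ 0.4595,  0.2687, -0.001 ]), array([349.5397, 295.9239]), 0.8), (array([0.6778, 0.2161, 0.036 ]), array([322.6039, 116.1837]), 0.79)]
[(array([0.5814, 0.3409, 0.0831]), array([238.8893, 247.5968]), 0.91), (array([0.449 , 0.2745, 0.082 ]), array([322.453 , 240.9981]), 0.9), (array([0.6088, 0.2446, 0.0189]), array([248.4727, 247.6321]), 0.53)]
[(array([0.4497, 0.2679, 0.0005]), array([321.6238, 275.765 ]), 0.87), (array([ 0.5879,  0.333 , -0.0021]), array([240.1727, 283.9236]), 0.61), (array([0.6741, 0.2209, 0.0369]), array([223.5228, 229.3078]), 0.49)]
wrist crop 209 79 x2.5; side crop 206 192 x4 at col 550
```

View pics/c5.png

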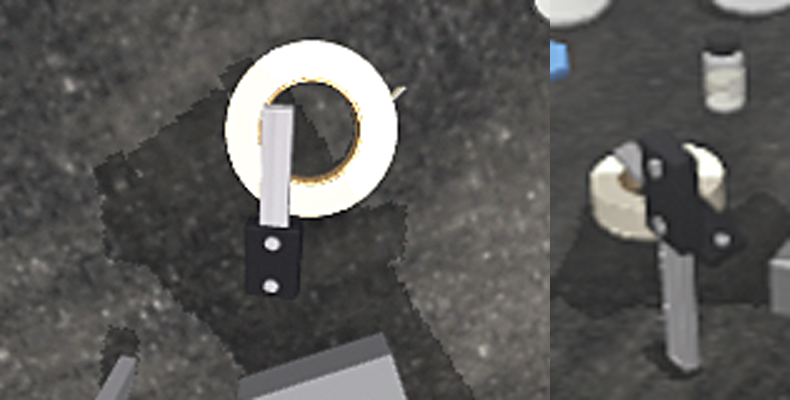

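The handle lies broad face up at wrist px (318,169–198), and the blade tip is over the tape roll's hole at (320,121). I'll fit its pose and plan the tilted grasp across the 24 mm width.

```bash
cat >> h.py <<'E'
def tool(az,t): # z tilted by t from down toward azimuth az+90; tool y along az (radians); tool x = y x z
    y=np.array([np.cos(az),np.sin(az),0]);h=np.array([-np.sin(az),np.cos(az),0]);z=np.sin(t)*h-np.cos(t)*np.array([0,0,1]);return np.c_[np.cross(y,z),y,z]
def plan2(pos,M,n,show=True):
    s=env.get_state();R0=R.from_euler('xyz',s["orientation"]);w=(R0.inv()*R.from_matrix(M)).as_rotvec();d=np.array(pos)-s["position"]
    print("world d",d,"|d|",np.linalg.norm(d),"turn deg",np.degrees(w),"target",pos)
    for i in range(n):
        Ri=R0*R.from_rotvec(w*i/n);print({"linear":[round(v,2) for v in (Ri.inv().apply(d/n)/.05).tolist()],"angular":[round(v,2) for v in (np.degrees(w)/n/8).tolist()]})
E
cat > fit.py <<'E'
from h import *
from scipy.optimize import least_squares
s=env.get_state();c=cam("wrist",s)
px=np.array([[320.2,121],[318.2,169],[318.2,198]])
def pts(p,B):
    x,y,az,el=p;d=np.array([np.cos(az)*np.cos(el),np.sin(az)*np.cos(el),np.sin(el)]);n=np.array([-np.cos(az)*np.sin(el),-np.sin(az)*np.sin(el),np.cos(el)])
    o=np.array([x,y,.005*np.cos(el)]) # centre of handle end
    return o+np.outer(.086-B[:,1],d)+np.outer(B[:,0],n)
B=np.array([[.003,0],[.005,.05],[.005,.086]])
f=least_squares(lambda p:(proj(c,pts(p,B))-px).ravel(),[.605,.25,-.4,.35]);print(f.x[:2],np.degrees(f.x[2:]),f.fun)
ax=pts(f.x,np.array([[0,0],[0,.05],[0,.064],[0,.086]]));print(ax)
# side cam check: tip px of blade, handle end
print(proj(cam("side"),ax))
E
python3 fit.py
```

```text
[0.6009 0.2535] [-24.424   17.3469] [-0.1831 -0.0861  0.4881  0.1554 -0.3066 -0.0615]
[[0.6756 0.2196 0.0304]
 [0.6322 0.2393 0.0155]
 [0.62   0.2448 0.0113]
 [0.6009 0.2535 0.0048]]
[[223.3735 231.5727]
 [238.9762 245.8297]
 [243.4776 249.9428]
 [250.673  256.5176]]
```

```bash
python3 - <<'E'
from h import *
M=tool(np.radians(-114.4),np.radians(42));print(M)
G=np.array([.6209,.2444,.012]);P=G+.0395*M[:,2]
plan2(P-.09*M[:,2],M,6);print(P)
E
```

```text
[[ 0.6768 -0.4131  0.6094]
 [-0.307  -0.9107 -0.2764]
 [ 0.6691  0.     -0.7431]]
world d [-0.0204  0.0115 -0.0799] |d| 0.08328466316415185 turn deg [-0.5985 42.0059  1.4909] target [0.5901 0.2584 0.0495]
{'linear': [-0.08, -0.01, 0.27], 'angular': [-0.01, 0.88, 0.03]}
{'linear': [-0.11, -0.01, 0.25], 'angular': [-0.01, 0.88, 0.03]}
{'linear': [-0.14, -0.01, 0.24], 'angular': [-0.01, 0.88, 0.03]}
{'linear': [-0.17, -0.01, 0.22], 'angular': [-0.01, 0.88, 0.03]}
{'linear': [-0.19, -0.01, 0.2], 'angular': [-0.01, 0.88, 0.03]}
{'linear': [-0.22, -0.01, 0.17], 'angular': [-0.01, 0.88, 0.03]}
[ 0.645   0.2335 -0.0174]
```

Request:
{"name": "step_arm", "arguments": {"increments": [{"linear": [-0.08, -0.01, 0.27], "angular": [-0.01, 0.88, 0.03]}, {"linear": [-0.11, -0.01, 0.25], "angular": [-0.01, 0.88, 0.03]}, {"linear": [-0.14, -0.01, 0.24], "angular": [-0.01, 0.88, 0.03]}, {"linear": [-0.17, -0.01, 0.22], "angular": [-0.01, 0.88, 0.03]}, {"linear": [-0.19, -0.01, 0.2], "angular": [-0.01, 0.88, 0.03]}, {"linear": [-0.22, -0.01, 0.17], "angular": [-0.01, 0.88, 0.03]}, {"linear": [0, 0, 0], "angular": [0, 0, 0]}, {"linear": [0, 0, 0], "angular": [0, 0, 0]}]}}

```text
clock: 12.3
position: [0.5969, 0.2598, 0.0418]
orientation: [3.115, -0.655, -0.402]
contact_force: [1.0, -0.4, 0.6]
gripper_width: 0.0427
grip_force: 0.0
```

```bash
python3 - <<'E'
from h import *
M=tool(np.radians(-114.4),np.radians(42));s=env.get_state();snap("wrist","w6.png");c=cam("wrist",s)
print(s["joint_positions"],s["contact_force"])
for f in(spotter.recognise,spotter.mark_of): print([(np.array(d["point"]),round(d["score"],2)) for d in f("wrist","blade")])
plan2([.645,.2335,-.0174],M,1)
E
```

```text
[-1.8117  0.6731  1.2394  2.0204 -0.0503  0.5882 -2.6905] [ 1.0131 -0.4032  0.5505]
[(array([0.6038, 0.3446, 0.1022]), 0.85), (array([0.6255, 0.2368, 0.0202]), 0.71)]
[(array([0.5917, 0.3342, 0.0012]), 0.93), (array([0.6757, 0.2178, 0.0377]), 0.77)]
world d [ 0.0459 -0.0258 -0.0623] |d| 0.08155248887740273 turn deg [0.3222 4.7889 0.3638] target [0.645, 0.2335, -0.0174]
{'linear': [0.08, 0.08, 1.63], 'angular': [0.04, 0.6, 0.05]}
```

Joints 3 and 7 are at their limits with this yaw, so I'll go back and use the half-turned grasp.

Request:
{"name": "step_arm", "arguments": {"increments": [{"linear": [0.2, 0, -0.5], "angular": [0, -0.88, 0]}, {"linear": [0.2, 0, -0.4], "angular": [0, -0.88, 0]}, {"linear": [0.15, 0, -0.3], "angular": [0, -0.88, 0]}, {"linear": [0.1, 0, -0.3], "angular": [0, -0.88, 0]}, {"linear": [0.05, 0, -0.3], "angular": [0, -0.88, -0.5]}, {"linear": [0, 0, 0], "angular": [0, -0.3, -1]}, {"linear": [0, 0, 0], "angular": [0, 0, -1]}, {"linear": [0, 0, 0], "angular": [0, 0, -1]}, {"linear": [0, 0, 0], "angular": [0, 0, -1]}, {"linear": [0, 0, 0], "angular": [0, 0, -1]}, {"linear": [0, 0, 0], "angular": [0, 0, -1]}, {"linear": [0, 0, 0], "angular": [0, 0, -1]}, {"linear": [0, 0, 0], "angular": [0, 0, -1]}, {"linear": [0, 0, 0], "angular": [0, 0, -1]}, {"linear": [0, 0, 0], "angular": [0, 0, -1]}, {"linear": [0, 0, 0], "angular": [0, 0, -1]}, {"linear": [0, 0, 0], "angular": [0, 0, -1]}, {"linear": [0, 0, 0], "angular": [0, 0, -1]}, {"linear": [0, 0, 0], "angular": [0, 0, -1]}, {"linear": [0, 0, 0], "angular": [0, 0, -1]}]}}

```text
clock: 14.45
position: [0.5951, 0.26, 0.1459]
orientation: [-3.135, 0.013, 1.741]
contact_force: [-0.0, -0.9, -0.0]
gripper_width: 0.043
grip_force: 0.0
```

Request:
{"name": "step_arm", "arguments": {"increments": [{"linear": [0, 0, 0], "angular": [0, 0, -1]}, {"linear": [0, 0, 0], "angular": [0, 0, -1]}, {"linear": [0, 0, 0], "angular": [0, 0, -1]}, {"linear": [0, 0, 0], "angular": [0, 0, -1]}, {"linear": [0, 0, 0], "angular": [0, 0, -1]}, {"linear": [0, 0, 0], "angular": [0, 0, -1]}, {"linear": [0, 0, 0], "angular": [0, 0, -1]}, {"linear": [0, 0, 0], "angular": [0, 0, 0]}]}}

```text
clock: 15.25
position: [0.5951, 0.2602, 0.1455]
orientation: [-3.126, 0.002, 2.713]
contact_force: [0.3, 0.0, 0.7]
gripper_width: 0.0429
grip_force: 0.0
```

```bash
cat >> h.py <<'E'
def flip(M): return M@np.diag([-1,-1,1])
E
python3 - <<'E'
from h import *
M=flip(tool(np.radians(-114.4),np.radians(42)));s=env.get_state();print(s["clock"],s["position"],np.degrees(s["orientation"]),s["joint_positions"])
plan2([.5901,.2584,.0495],M,7)
E
```

```text
15.25 [0.5951 0.2602 0.1455] [-179.1033    0.1215  155.4431] [-0.7495  0.3662  0.3714  1.5244 -0.1231  1.2863  0.7775]
world d [-0.005  -0.0018 -0.096 ] |d| 0.09618076110515714 turn deg [ -0.9141 -41.8788   0.1779] target [0.5901, 0.2584, 0.0495]
{'linear': [0.01, -0.01, 0.27], 'angular': [-0.02, -0.75, 0.0]}
{'linear': [0.04, -0.01, 0.27], 'angular': [-0.02, -0.75, 0.0]}
{'linear': [0.07, -0.01, 0.27], 'angular': [-0.02, -0.75, 0.0]}
{'linear': [0.1, -0.01, 0.26], 'angular': [-0.02, -0.75, 0.0]}
{'linear': [0.12, -0.01, 0.25], 'angular': [-0.02, -0.75, 0.0]}
{'linear': [0.15, -0.01, 0.23], 'angular': [-0.02, -0.75, 0.0]}
{'linear': [0.17, -0.01, 0.22], 'angular': [-0.02, -0.75, 0.0]}
```

Request:
{"name": "step_arm", "arguments": {"increments": [{"linear": [0.01, -0.01, 0.27], "angular": [-0.02, -0.75, 0]}, {"linear": [0.04, -0.01, 0.27], "angular": [-0.02, -0.75, 0]}, {"linear": [0.07, -0.01, 0.27], "angular": [-0.02, -0.75, 0]}, {"linear": [0.1, -0.01, 0.26], "angular": [-0.02, -0.75, 0]}, {"linear": [0.12, -0.01, 0.25], "angular": [-0.02, -0.75, 0]}, {"linear": [0.15, -0.01, 0.23], "angular": [-0.02, -0.75, 0]}, {"linear": [0.17, -0.01, 0.22], "angular": [-0.02, -0.75, 0]}, {"linear": [0, 0, 0], "angular": [0, 0, 0]}, {"linear": [0, 0, 0], "angular": [0, 0, 0]}]}}

```text
clock: 16.15
position: [0.587, 0.2604, 0.0449]
orientation: [-3.137, 0.728, 2.726]
contact_force: [0.9, 0.2, -0.2]
gripper_width: 0.0424
grip_force: 0.0
```

```bash
python3 - <<'E'
from h import *
M=flip(tool(np.radians(-114.4),np.radians(42)));s=env.get_state();print(s["joint_positions"],s["contact_force"])
plan2([.645,.2335,-.0174],M,8)
E
```

```text
[-1.3165  0.3276  0.5054  2.0601  0.8466  0.747  -0.3239] [ 0.9461  0.1978 -0.1828]
world d [ 0.058  -0.0269 -0.0623] |d| 0.0892233851882913 turn deg [ 0.1636 -0.264   0.4557] target [0.645, 0.2335, -0.0174]
{'linear': [-0.02, -0.0, 0.22], 'angular': [0.0, -0.0, 0.01]}
{'linear': [-0.02, -0.0, 0.22], 'angular': [0.0, -0.0, 0.01]}
{'linear': [-0.02, -0.0, 0.22], 'angular': [0.0, -0.0, 0.01]}
{'linear': [-0.02, -0.0, 0.22], 'angular': [0.0, -0.0, 0.01]}
{'linear': [-0.02, -0.0, 0.22], 'angular': [0.0, -0.0, 0.01]}
{'linear': [-0.01, -0.0, 0.22], 'angular': [0.0, -0.0, 0.01]}
{'linear': [-0.01, -0.0, 0.22], 'angular': [0.0, -0.0, 0.01]}
{'linear': [-0.01, -0.0, 0.22], 'angular': [0.0, -0.0, 0.01]}
```

Joints are comfortable now. I'll approach along the tool axis in two parts.

Request:
{"name": "step_arm", "arguments": {"increments": [{"linear": [-0.02, 0, 0.22], "angular": [0, 0, 0]}, {"linear": [-0.02, 0, 0.22], "angular": [0, 0, 0]}, {"linear": [-0.02, 0, 0.22], "angular": [0, 0, 0]}, {"linear": [-0.02, 0, 0.22], "angular": [0, 0, 0]}, {"linear": [-0.02, 0, 0.22], "angular": [0, 0, 0]}, {"linear": [-0.02, 0, 0.22], "angular": [0, 0, 0]}, {"linear": [0, 0, 0], "angular": [0, 0, 0]}, {"linear": [0, 0, 0], "angular": [0, 0, 0]}]}}

```text
clock: 16.95
position: [0.6302, 0.2407, -0.0028]
orientation: [-3.132, 0.73, 2.732]
contact_force: [1.1, 0.2, 0.6]
gripper_width: 0.0425
grip_force: 0.0
```

Request:
{"name": "step_arm", "arguments": {"increments": [{"linear": [-0.01, 0, 0.15], "angular": [0, 0, 0]}, {"linear": [-0.01, 0, 0.15], "angular": [0, 0, 0]}, {"linear": [0, 0, 0.1], "angular": [0, 0, 0]}, {"linear": [0, 0, 0], "angular": [0, 0, 0]}]}}

```text
clock: 17.35
position: [0.6432, 0.2344, -0.0172]
orientation: [-3.132, 0.73, 2.732]
contact_force: [-0.9, 0.1, -0.4]
gripper_width: 0.0424
grip_force: 0.0
```

```bash
python3 - <<'E'
from h import *
M=flip(tool(np.radians(-114.4),np.radians(42)));s=env.get_state();w=snap("wrist","w7.png");c=cam("wrist",s)
print(s["clock"],s["joint_positions"],s["contact_force"])
plan2([.645,.2335,-.0174],M,1)
for n in("wrist","side"):
    if n=="side": snap(n,"s7.png")
    for f in(spotter.recognise,spotter.mark_of): print([(np.array(d["point"]),round(d["score"],2)) for d in f(n,"blade")])
E
```

```text
17.35 [-1.2146  0.5     0.5322  2.0211  0.8774  0.5655 -0.3457] [-0.8672  0.0531 -0.397 ]
world d [ 0.0019 -0.0013 -0.0004] |d| 0.0023105568711237205 turn deg [ 0.0781 -0.1867  0.6768] target [0.645, 0.2335, -0.0174]
{'linear': [-0.03, -0.01, 0.04], 'angular': [0.01, -0.02, 0.08]}
[(array([0.6122, 0.3571, 0.0069]), 0.94), (array([0.6223, 0.2385, 0.0178]), 0.8)]
[(array([0.6783, 0.2166, 0.0341]), 0.84), (array([0.6058, 0.3379, 0.0055]), 0.62)]
[(array([0.6262, 0.411 , 0.011 ]), 0.71), (array([0.6471, 0.2374, 0.0272]), 0.67)]
[(array([0.5978, 0.3378, 0.0075]), 0.97), (array([0.6738, 0.2181, 0.0377]), 0.72), (array([0.4501, 0.2704, 0.001 ]), 0.59)]
```

A look-alike was knocked over by the tilted wrist; it still lies on the worktop. Now I'll close on the handle.

Request:
{"name": "step_arm", "arguments": {"increments": [{"linear": [-0.03, 0, 0.03], "angular": [0, 0, 0]}, {"linear": [0, 0, 0], "angular": [0, 0, 0]}]}}

```text
clock: 17.85
position: [0.6452, 0.2343, -0.0166]
orientation: [-3.134, 0.73, 2.731]
contact_force: [-0.4, -0.2, 0.3]
gripper_width: 0.0427
grip_force: 0.0
```

Request:
{"name": "step_arm", "arguments": {"increments": [{"linear": [0, 0, 0], "angular": [0, 0, 0]}, {"linear": [0, 0, 0], "angular": [0, 0, 0]}, {"linear": [0, 0, 0], "angular": [0, 0, 0]}, {"linear": [0, 0, 0], "angular": [0, 0, 0]}, {"linear": [0, 0, 0], "angular": [0, 0, 0]}, {"linear": [0, 0, 0], "angular": [0, 0, 0]}], "fingers": 0}}

```text
clock: 18.45
position: [0.6451, 0.2345, -0.0167]
orientation: [-3.134, 0.73, 2.731]
contact_force: [-0.3, 0.8, 2.1]
gripper_width: 0.0225
grip_force: 58.7
```

Request:
{"name": "step_arm", "arguments": {"increments": [{"linear": [0.03, 0, -0.04], "angular": [0, 0, 0]}, {"linear": [0.1, 0, -0.11], "angular": [0, 0, 0]}, {"linear": [0.2, 0, -0.22], "angular": [0, 0, 0]}, {"linear": [0.27, 0, -0.3], "angular": [0, 0, 0]}, {"linear": [0.27, 0, -0.3], "angular": [0, 0, 0]}, {"linear": [0.27, 0, -0.3], "angular": [0, 0, 0]}, {"linear": [0.27, 0, -0.3], "angular": [0, 0, 0]}, {"linear": [0.1, 0, -0.11], "angular": [0, 0, 0]}, {"linear": [0, 0, 0], "angular": [0, 0, 0]}]}}

```text
clock: 19.35
position: [0.5517, 0.282, 0.0082]
orientation: [-3.141, 0.748, 2.726]
contact_force: [-1.3, -1.9, 50.0]
gripper_width: 0.0218
grip_force: 76.3
```

```bash
cat > look.py <<'E'
from h import *
import sys
s=env.get_state();snap("wrist","w_.png");G=s["position"]-.0395*R.from_euler('xyz',s["orientation"]).as_matrix()[:,2]
print(s["clock"],s["position"],np.degrees(s["orientation"]),s["joint_positions"],s["contact_force"],s["gripper_width"],"G",G)
for n in sys.argv[1:]:
    if n!="wrist": snap(n,n+"_.png")
    for f in(spotter.recognise,spotter.mark_of): print(n,[(np.array(d["point"]),np.linalg.norm(d["point"]-G).round(3),round(d["score"],2)) for d in f(n,"blade")])
E
python3 look.py wrist side top
```

```text
19.35 [0.5517 0.282  0.0082] [-179.9848   42.8753  156.207 ] [-1.4038  0.3931  0.4995  2.097   0.8824  0.7361 -0.4814] [-1.2661 -1.9304 49.9557] 0.021763021562980496 G [0.5271 0.2928 0.0371]
wrist [(array([0.5362, 0.2855, 0.0459]), np.float64(0.015), 0.81), (array([0.4122, 0.279 , 0.0232]), np.float64(0.117), 0.79), (array([0.6264, 0.403 , 0.0075]), np.float64(0.151), 0.76)]
wrist [(array([0.6045, 0.3366, 0.0045]), np.float64(0.095), 0.61), (array([0.4526, 0.2678, 0.007 ]), np.float64(0.084), 0.56)]
side [(array([0.6257, 0.4111, 0.0122]), np.float64(0.156), 0.91), (array([0.351 , 0.2781, 0.0202]), np.float64(0.178), 0.9), (array([0.5541, 0.2858, 0.0705]), np.float64(0.044), 0.54)]
side [(array([0.5988, 0.3359, 0.0098]), np.float64(0.088), 0.81), (array([0.5774, 0.2705, 0.0989]), np.float64(0.083), 0.62), (array([0.4224, 0.235 , 0.0086]), np.float64(0.123), 0.6)]
top [(array([0.6324, 0.4002, 0.0111]), np.float64(0.153), 0.85), (array([0.3565, 0.2547, 0.0144]), np.float64(0.176), 0.81), (array([0.546 , 0.2792, 0.0589]), np.float64(0.032), 0.75)]
top [(array([0.4223, 0.2277, 0.0063]), np.float64(0.127), 0.7), (array([0.5758, 0.2708, 0.0994]), np.float64(0.082), 0.6), (array([0.6048, 0.3343, 0.0066]), np.float64(0.093), 0.58)]
```

I had the sign of tool x wrong and pressed onto the stand. I'll back straight up now (tool -x, -z).

Request:
{"name": "step_arm", "arguments": {"increments": [{"linear": [-0.27, 0, -0.29], "angular": [0, 0, 0]}, {"linear": [-0.27, 0, -0.29], "angular": [0, 0, 0]}, {"linear": [-0.27, 0, -0.29], "angular": [0, 0, 0]}, {"linear": [-0.27, 0, -0.29], "angular": [0, 0, 0]}, {"linear": [-0.27, 0, -0.29], "angular": [0, 0, 0]}, {"linear": [-0.27, 0, -0.29], "angular": [0, 0, 0]}, {"linear": [-0.27, 0, -0.29], "angular": [0, 0, 0]}, {"linear": [0, 0, 0], "angular": [0, 0, 0]}, {"linear": [0, 0, 0], "angular": [0, 0, 0]}]}}

```text
clock: 20.7
position: [0.5442, 0.2801, 0.1336]
orientation: [-3.134, 0.729, 2.732]
contact_force: [-0.2, -0.3, -1.0]
gripper_width: 0.0218
grip_force: 58.9
```

```bash
python3 look.py wrist side top
```

```text
20.7 [0.5442 0.2801 0.1336] [-179.5824   41.7425  156.5157] [-1.4152  0.1452  0.4909  2.0357  0.8067  0.9739 -0.2458] [-0.2451 -0.345  -1.0332] 0.021785358486114355 G [0.5202 0.2908 0.1631]
wrist [(array([0.6288, 0.4042, 0.0102]), np.float64(0.219), 0.89), (array([0.5283, 0.2849, 0.1747]), np.float64(0.015), 0.69)]
wrist [(array([0.6027, 0.3339, 0.0063]), np.float64(0.182), 0.74)]
side [(array([0.3467, 0.2584, 0.0106]), np.float64(0.233), 0.95), (array([0.5476, 0.2772, 0.2028]), np.float64(0.05), 0.82), (array([0.6248, 0.4105, 0.0107]), np.float64(0.22), 0.58)]
side [(array([0.5983, 0.3369, 0.0075]), np.float64(0.18), 0.91), (array([0.5688, 0.2689, 0.225 ]), np.float64(0.082), 0.76), (array([0.4164, 0.2265, 0.0086]), np.float64(0.197), 0.59)]
top [(array([0.3566, 0.2552, 0.0143]), np.float64(0.224), 0.86), (array([0.5387, 0.2757, 0.1866]), np.float64(0.034), 0.85), (array([0.6319, 0.4014, 0.012 ]), np.float64(0.218), 0.68)]
top [(array([0.4282, 0.2266, 0.0057]), np.float64(0.193), 0.81), (array([0.6041, 0.3355, 0.0037]), np.float64(0.186), 0.8), (array([0.569 , 0.2687, 0.2266]), np.float64(0.083), 0.55)]
```

The blade is still gripped near its handle end, but pointing about 8° past square to the tool. My plan is to pivot it in the grip by pressing its tip against the -x rail's outer face while the gripper swings over it. First I move there.

```bash
cat >> h.py <<'E'
YAW=np.radians(-2.2)
CX,CY=np.array([np.cos(YAW),np.sin(YAW),0]),np.array([-np.sin(YAW),np.cos(YAW),0])
C0=np.array([.5365,-.0545,0]) # channel origin estimate
def chan(x,y,z): return C0+CX*x+CY*y+[0,0,z]
def tilt(f): # tool y along +channel y, body leaning to +x by f deg (tool points inward)
    return flip(tool(YAW-np.pi/2,-np.radians(f)))
E
python3 - <<'E'
from h import *
s=env.get_state();M=R.from_euler('xyz',s["orientation"]).as_matrix();G=s["position"]-.0395*M[:,2]
print("tip in tool about G",M.T@(np.array([.5689,.2688,.2258])-G))
g0=np.array([.405,0.02,.15]);T=tilt(35);print(T)
plan2(g0+.0395*T[:,2],T,14)
for y in(108,0,-102): print(y,chan(0,y/1000,0))
E
```

```text
tip in tool about G [-0.0808 -0.0006 -0.0118]
[[-0.8185  0.0384 -0.5732]
 [ 0.0314  0.9993  0.022 ]
 [ 0.5736  0.     -0.8192]]
world d [-0.1628 -0.2584 -0.0161] |d| 0.30583156502912784 turn deg [ -1.803   75.7653 -23.2395] target [0.3824 0.0209 0.1176]
{'linear': [0.06, -0.43, -0.02], 'angular': [-0.02, 0.68, -0.21]}
{'linear': [0.08, -0.43, -0.02], 'angular': [-0.02, 0.68, -0.21]}
{'linear': [0.09, -0.43, -0.01], 'angular': [-0.02, 0.68, -0.21]}
{'linear': [0.11, -0.42, -0.0], 'angular': [-0.02, 0.68, -0.21]}
{'linear': [0.12, -0.42, 0.01], 'angular': [-0.02, 0.68, -0.21]}
{'linear': [0.13, -0.42, 0.02], 'angular': [-0.02, 0.68, -0.21]}
{'linear': [0.14, -0.41, 0.03], 'angular': [-0.02, 0.68, -0.21]}
{'linear': [0.15, -0.41, 0.04], 'angular': [-0.02, 0.68, -0.21]}
{'linear': [0.15, -0.41, 0.06], 'angular': [-0.02, 0.68, -0.21]}
{'linear': [0.16, -0.4, 0.07], 'angular': [-0.02, 0.68, -0.21]}
{'linear': [0.16, -0.4, 0.08], 'angular': [-0.02, 0.68, -0.21]}
{'linear': [0.17, -0.39, 0.1], 'angular': [-0.02, 0.68, -0.21]}
{'linear': [0.17, -0.39, 0.11], 'angular': [-0.02, 0.68, -0.21]}
{'linear': [0.17, -0.38, 0.13], 'angular': [-0.02, 0.68, -0.21]}
108 [0.5406 0.0534 0.    ]
0 [ 0.5365 -0.0545  0.    ]
-102 [ 0.5326 -0.1564  0.    ]
```

Request:
{"name": "step_arm", "arguments": {"increments": [{"linear": [0.06, -0.43, -0.02], "angular": [-0.02, 0.68, -0.21]}, {"linear": [0.08, -0.43, -0.02], "angular": [-0.02, 0.68, -0.21]}, {"linear": [0.09, -0.43, -0.01], "angular": [-0.02, 0.68, -0.21]}, {"linear": [0.11, -0.42, 0], "angular": [-0.02, 0.68, -0.21]}, {"linear": [0.12, -0.42, 0.01], "angular": [-0.02, 0.68, -0.21]}, {"linear": [0.13, -0.42, 0.02], "angular": [-0.02, 0.68, -0.21]}, {"linear": [0.14, -0.41, 0.03], "angular": [-0.02, 0.68, -0.21]}, {"linear": [0.15, -0.41, 0.04], "angular": [-0.02, 0.68, -0.21]}, {"linear": [0.15, -0.41, 0.06], "angular": [-0.02, 0.68, -0.21]}, {"linear": [0.16, -0.4, 0.07], "angular": [-0.02, 0.68, -0.21]}, {"linear": [0.16, -0.4, 0.08], "angular": [-0.02, 0.68, -0.21]}, {"linear": [0.17, -0.39, 0.1], "angular": [-0.02, 0.68, -0.21]}, {"linear": [0.17, -0.39, 0.11], "angular": [-0.02, 0.68, -0.21]}, {"linear": [0.17, -0.38, 0.13], "angular": [-0.02, 0.68, -0.21]}, {"linear": [0, 0, 0], "angular": [0, 0, 0]}, {"linear": [0, 0, 0], "angular": [0, 0, 0]}]}}

```text
clock: 22.75
position: [0.3832, 0.0201, 0.117]
orientation: [3.133, -0.616, 3.111]
contact_force: [0.2, 0.6, -0.9]
gripper_width: 0.0219
grip_force: 59.0
```

```bash
sed -i 's/C0=np.array(\[.5365,-.0545,0\])/C0=np.array([.5347,-.055,0])/' h.py; python3 look.py wrist side top; python3 - <<'E'
from h import *
W,S=cv2.imread("pics/wrist_.png") if 0 else cv2.imread("pics/w_.png"),cv2.imread("pics/side_.png")
E
```

```text
22.75 [0.3832 0.0201 0.117 ] [179.4886 -35.3165 178.2752] [-0.7216  0.4615  0.8311  1.751  -0.2692  1.7048  1.7522] [ 0.242   0.5529 -0.8525] 0.02186846724111626 G [0.406  0.0191 0.1492]
wrist [(array([0.4234, 0.0147, 0.142 ]), np.float64(0.019), 0.81), (array([0.3617, 0.2446, 0.0072]), np.float64(0.27), 0.73)]
wrist [(array([0.4262, 0.222 , 0.0069]), np.float64(0.249), 0.64)]
side [(array([0.6246, 0.4097, 0.0114]), np.float64(0.468), 0.84), (array([0.3482, 0.2601, 0.0135]), np.float64(0.283), 0.78)]
side [(array([0.5964, 0.3373, 0.008 ]), np.float64(0.397), 0.93), (array([0.418 , 0.2279, 0.0081]), np.float64(0.252), 0.66), (array([0.4749, 0.0202, 0.113 ]), np.float64(0.078), 0.54)]
top [(array([0.6292, 0.4015, 0.0123]), np.float64(0.463), 0.92), (array([0.3542, 0.2507, 0.0146]), np.float64(0.273), 0.86)]
top [(array([0.6037, 0.3373, 0.0046]), np.float64(0.402), 0.82), (array([0.4256, 0.2278, 0.0057]), np.float64(0.254), 0.62)]
```

The blade tip is at (0.475, 0.020, 0.113), as predicted. Next come the descent beside the rail and the pivot arc.

```bash
cat >> h.py <<'E'
def rows(W,start=None): # list of (TCP pos, M)
    s=env.get_state();P,M=start or (s["position"],R.from_euler('xyz',s["orientation"]).as_matrix())
    o=[]
    for p,m in W:
        o.append('{"linear": %s, "angular": %s}'%([round(v,2) for v in (M.T@(p-P)/.05).tolist()],[round(v,2) for v in (R.from_matrix(M.T@m).as_rotvec(degrees=True)/8).tolist()]))
        P,M=p,m
    print(*o,sep=", ")
E
python3 - <<'E'
from h import *
L=.0785;y=.0195
def W(th,f,xt=.511,zt=.028):
    T=tilt(f);a=np.radians(th);G=np.array([xt-L*np.sin(a),y,zt+L*np.cos(a)]);return G+.0395*T[:,2],T
T=tilt(35);s=env.get_state();P=s["position"];p1=W(62,35,.501,.03)
d=p1[0]-P;rows([(P+d*i/7,T) for i in range(1,8)]);print()
A=[W(th,35*(th+3)/65.) for th in np.linspace(62,-3,25)]
rows(A[:13],p1);print();rows(A[13:],A[12]);print(A[-1][0])
E
```

```text
{"linear": [-0.2, -0.0, 0.15], "angular": [0.03, -0.03, 0.07]}, {"linear": [-0.2, 0.0, 0.15], "angular": [0.0, 0.0, 0.0]}, {"linear": [-0.2, 0.0, 0.15], "angular": [0.0, 0.0, 0.0]}, {"linear": [-0.2, 0.0, 0.15], "angular": [0.0, 0.0, 0.0]}, {"linear": [-0.2, 0.0, 0.15], "angular": [0.0, 0.0, 0.0]}, {"linear": [-0.2, 0.0, 0.15], "angular": [0.0, 0.0, 0.0]}, {"linear": [-0.2, 0.0, 0.15], "angular": [0.0, 0.0, 0.0]}

{"linear": [-0.19, 0.01, -0.08], "angular": [0.0, 0.0, 0.0]}, {"linear": [-0.01, 0.0, -0.07], "angular": [-0.0, -0.18, 0.0]}, {"linear": [-0.02, 0.0, -0.07], "angular": [0.0, -0.18, -0.0]}, {"linear": [-0.02, 0.0, -0.07], "angular": [0.0, -0.18, 0.0]}, {"linear": [-0.03, 0.0, -0.07], "angular": [0.0, -0.18, 0.0]}, {"linear": [-0.03, 0.0, -0.07], "angular": [-0.0, -0.18, -0.0]}, {"linear": [-0.04, 0.0, -0.07], "angular": [0.0, -0.18, 0.0]}, {"linear": [-0.04, 0.0, -0.07], "angular": [-0.0, -0.18, 0.0]}, {"linear": [-0.05, 0.0, -0.07], "angular": [0.0, -0.18, -0.0]}, {"linear": [-0.05, 0.0, -0.07], "angular": [0.0, -0.18, 0.0]}, {"linear": [-0.06, 0.0, -0.06], "angular": [-0.
[... 230 characters left out ...]
0, -0.05], "angular": [0.0, -0.18, -0.0]}, {"linear": [-0.08, 0.0, -0.05], "angular": [-0.0, -0.18, 0.0]}, {"linear": [-0.08, 0.0, -0.04], "angular": [0.0, -0.18, -0.0]}, {"linear": [-0.08, 0.0, -0.04], "angular": [0.0, -0.18, 0.0]}, {"linear": [-0.09, 0.0, -0.03], "angular": [0.0, -0.18, -0.0]}, {"linear": [-0.09, 0.0, -0.03], "angular": [0.0, -0.18, 0.0]}, {"linear": [-0.09, 0.0, -0.02], "angular": [0.0, -0.18, -0.0]}, {"linear": [-0.09, 0.0, -0.02], "angular": [-0.0, -0.18, 0.0]}, {"linear": [-0.09, 0.0, -0.01], "angular": [0.0, -0.18, 0.0]}, {"linear": [-0.09, 0.0, -0.01], "angular": [-0.0, -0.18, -0.0]}, {"linear": [-0.09, 0.0, -0.0], "angular": [0.0, -0.18, 0.0]}
[0.5151 0.0195 0.0669]
```

Request:
{"name": "step_arm", "arguments": {"increments": [{"linear": [-0.2, 0, 0.15], "angular": [0.03, -0.03, 0.07]}, {"linear": [-0.2, 0, 0.15], "angular": [0, 0, 0]}, {"linear": [-0.2, 0, 0.15], "angular": [0, 0, 0]}, {"linear": [-0.2, 0, 0.15], "angular": [0, 0, 0]}, {"linear": [-0.2, 0, 0.15], "angular": [0, 0, 0]}, {"linear": [-0.2, 0, 0.15], "angular": [0, 0, 0]}, {"linear": [-0.2, 0, 0.15], "angular": [0, 0, 0]}, {"linear": [0, 0, 0], "angular": [0, 0, 0]}, {"linear": [-0.1, 0, -0.04], "angular": [0, 0, 0]}, {"linear": [-0.1, 0, -0.04], "angular": [0, 0, 0]}, {"linear": [-0.01, 0, -0.07], "angular": [0, -0.18, 0]}, {"linear": [-0.02, 0, -0.07], "angular": [0, -0.18, 0]}, {"linear": [-0.02, 0, -0.07], "angular": [0, -0.18, 0]}]}}

```text
clock: 24.5
position: [0.4248, 0.0186, 0.0398]
orientation: [-3.141, -0.545, 3.101]
contact_force: [-9.4, -1.8, -0.0]
gripper_width: 0.0215
grip_force: 59.5
```

Request:
{"name": "step_arm", "arguments": {"increments": [{"linear": [-0.03, 0, -0.07], "angular": [0, -0.18, 0]}, {"linear": [-0.03, 0, -0.07], "angular": [0, -0.18, 0]}, {"linear": [-0.04, 0, -0.07], "angular": [0, -0.18, 0]}, {"linear": [-0.04, 0, -0.07], "angular": [0, -0.18, 0]}]}}

```text
clock: 24.9
position: [0.4357, 0.0175, 0.0488]
orientation: [-3.14, -0.448, 3.101]
contact_force: [-9.0, -4.6, 2.8]
gripper_width: 0.0214
grip_force: 60.7
```

```bash
python3 look.py side wrist
```

```text
24.9 [0.4357 0.0175 0.0488] [-179.9165  -25.6742  177.6491] [-0.7202  0.5019  0.8257  1.7872 -0.3249  1.4779  1.7632] [-9.0429 -4.5815  2.768 ] 0.02136060147548305 G [0.4528 0.0168 0.0844]
side [(array([0.351 , 0.2579, 0.013 ]), np.float64(0.271), 0.85), (array([0.6234, 0.4099, 0.0149]), np.float64(0.434), 0.84), (array([0.4741, 0.0192, 0.0671]), np.float64(0.028), 0.65)]
side [(array([0.42  , 0.2285, 0.0064]), np.float64(0.228), 0.96), (array([0.5999, 0.3378, 0.0087]), np.float64(0.361), 0.74), (array([0.5132, 0.0162, 0.04  ]), np.float64(0.075), 0.56)]
wrist [(array([0.4624, 0.0129, 0.0763]), np.float64(0.013), 0.95), (array([0.3581, 0.2439, 0.006 ]), np.float64(0.258), 0.61)]
wrist [(array([0.4282, 0.2239, 0.0063]), np.float64(0.223), 0.95), (array([0.5149, 0.0097, 0.0364]), np.float64(0.079), 0.85)]
```

It pivots: depression is now about 37°, with 9 N on the rail. The tip has crept up to z≈38 mm, so I'll lower it and continue the arc lower down.

```bash
python3 - <<'E'
from h import *
L=.077
s=env.get_state();P=s["position"];M=R.from_euler('xyz',s["orientation"]).as_matrix()
def W(th,f,xt=.511,zt=.019):
    T=tilt(f);a=np.radians(th);G=np.array([xt-L*np.sin(a),.018,zt+L*np.cos(a)]);return G+.0395*T[:,2],T
p1=(P+[-.001,0,-.015],M);rows([(P+(p1[0]-P)*i/3,M) for i in(1,2,3)]);print()
A=[W(th,25.7*(th+4)/57.) for th in np.linspace(53,-4,27)][1:]
rows(A[:13],p1);print();rows(A[13:],A[12]);print(A[12][0],A[-1][0])
E
```

```text
{"linear": [-0.04, -0.0, 0.09], "angular": [0.0, 0.0, 0.0]}, {"linear": [-0.04, -0.0, 0.09], "angular": [0.0, 0.0, 0.0]}, {"linear": [-0.04, -0.0, 0.09], "angular": [0.0, 0.0, 0.0]}

{"linear": [-0.02, 0.02, 0.04], "angular": [0.0, -0.13, -0.01]}, {"linear": [-0.03, 0.0, -0.06], "angular": [-0.0, -0.12, -0.0]}, {"linear": [-0.03, 0.0, -0.06], "angular": [0.0, -0.12, 0.0]}, {"linear": [-0.04, 0.0, -0.05], "angular": [0.0, -0.12, 0.0]}, {"linear": [-0.04, 0.0, -0.05], "angular": [-0.0, -0.12, -0.0]}, {"linear": [-0.04, 0.0, -0.05], "angular": [0.0, -0.12, 0.0]}, {"linear": [-0.04, 0.0, -0.05], "angular": [-0.0, -0.12, -0.0]}, {"linear": [-0.05, 0.0, -0.05], "angular": [-0.0, -0.12, -0.0]}, {"linear": [-0.05, 0.0, -0.05], "angular": [0.0, -0.12, 0.0]}, {"linear": [-0.05, 0.0, -0.04], "angular": [-0.0, -0.12, -0.0]}, {"linear": [-0.05, 0.0, -0.04], "angular": [-0.0, -0.12, 0.0]}, {"linear": [-0.06, 0.0, -0.04], "angular": [0.0, -0.12, -0.0]}, {"linear": [-0.06, 0.0, -0.04], "angular": [0.0, -0.12, 0.0]}

{"linear": [-0.06, 0.0, -0.03], "angular": [-0.0, -0.12, -0.0]}, {"linear": [-0.06, 0.0, -0.03], "angular": [0.0, -0.12, 0.0]}, {"linear": [-0.06, 0.0, -0.03], "angular": [-0.0, -0.12, 0.0]}, {"linear": [-0.07, 0.0, -0.03], "angular": [-0.0, -0.12, -0.0]}, {"linear": [-0.07, 0.0, -0.02], "angular": [0.0, -0.12, 0.0]}, {"linear": [-0.07, 0.0, -0.02], "angular": [0.0, -0.12, -0.0]}, {"linear": [-0.07, 0.0, -0.02], "angular": [-0.0, -0.12, -0.0]}, {"linear": [-0.07, 0.0, -0.01], "angular": [0.0, -0.12, -0.0]}, {"linear": [-0.07, 0.0, -0.01], "angular": [0.0, -0.12, 0.0]}, {"linear": [-0.07, 0.0, -0.01], "angular": [0.0, -0.12, 0.0]}, {"linear": [-0.07, 0.0, -0.0], "angular": [-0.0, -0.12, -0.0]}, {"linear": [-0.07, 0.0, -0.0], "angular": [0.0, -0.12, -0.0]}, {"linear": [-0.07, 0.0, 0.0], "angular": [-0.0, -0.12, 0.0]}
[0.4703 0.0183 0.0506] [0.5164 0.018  0.0563]
```

Request:
{"name": "step_arm", "arguments": {"increments": [{"linear": [-0.04, 0, 0.09], "angular": [0, 0, 0]}, {"linear": [-0.04, 0, 0.09], "angular": [0, 0, 0]}, {"linear": [-0.04, 0, 0.09], "angular": [0, 0, 0]}, {"linear": [-0.03, 0.02, 0], "angular": [0, -0.12, 0]}, {"linear": [-0.03, 0, -0.05], "angular": [0, -0.12, 0]}, {"linear": [-0.03, 0, -0.05], "angular": [0, -0.12, 0]}, {"linear": [-0.04, 0, -0.05], "angular": [0, -0.12, 0]}, {"linear": [-0.04, 0, -0.05], "angular": [0, -0.12, 0]}, {"linear": [-0.04, 0, -0.05], "angular": [0, -0.12, 0]}]}}

```text
clock: 26.1
position: [0.4505, 0.019, 0.0412]
orientation: [3.141, -0.346, 3.102]
contact_force: [-6.0, -2.6, -0.6]
gripper_width: 0.0218
grip_force: 58.9
```

Request:
{"name": "step_arm", "arguments": {"increments": [{"linear": [-0.04, 0, -0.05], "angular": [0, -0.12, 0]}, {"linear": [-0.05, 0, -0.05], "angular": [0, -0.12, 0]}, {"linear": [-0.05, 0, -0.05], "angular": [0, -0.12, 0]}, {"linear": [-0.05, 0, -0.04], "angular": [0, -0.12, 0]}]}}

```text
clock: 26.5
position: [0.4636, 0.018, 0.0476]
orientation: [-3.142, -0.277, 3.102]
contact_force: [-7.8, 0.1, 5.0]
gripper_width: 0.0214
grip_force: 58.4
```

```bash
python3 look.py side wrist
```

```text
26.5 [0.4636 0.018  0.0476] [-179.9993  -15.8541  177.7204] [-0.7906  0.3956  0.8626  1.8599 -0.2973  1.3165  1.7237] [-7.7593  0.1202  5.021 ] 0.021386079034243728 G [0.4744 0.0175 0.0856]
side [(array([0.3498, 0.262 , 0.0104]), np.float64(0.285), 0.64), (array([0.6254, 0.4119, 0.0115]), np.float64(0.429), 0.61)]
side [(array([0.5959, 0.3347, 0.0094]), np.float64(0.348), 0.78), (array([0.5112, 0.0203, 0.0266]), np.float64(0.07), 0.62), (array([0.4191, 0.227 , 0.0094]), np.float64(0.23), 0.62)]
wrist [(array([0.4696, 0.0164, 0.0864]), np.float64(0.005), 0.95), (array([0.3579, 0.2468, 0.0107]), np.float64(0.268), 0.58)]
wrist [(array([0.4255, 0.221 , 0.0039]), np.float64(0.225), 0.94), (array([0.5113, 0.0137, 0.0246]), np.float64(0.071), 0.64)]
```

Lean is now about 32° and it is pivoting well. I'll continue to vertical.

Request:
{"name": "step_arm", "arguments": {"increments": [{"linear": [-0.05, 0, -0.02], "angular": [0, -0.14, 0]}, {"linear": [-0.05, 0, -0.02], "angular": [0, -0.14, 0]}, {"linear": [-0.05, 0, -0.02], "angular": [0, -0.14, 0]}, {"linear": [-0.05, 0, -0.02], "angular": [0, -0.14, 0]}, {"linear": [-0.05, 0, -0.02], "angular": [0, -0.14, 0]}, {"linear": [-0.06, 0, -0.02], "angular": [0, -0.14, 0]}, {"linear": [-0.06, 0, -0.01], "angular": [0, -0.14, 0]}, {"linear": [-0.06, 0, -0.01], "angular": [0, -0.14, 0]}, {"linear": [-0.06, 0, -0.01], "angular": [0, -0.14, 0]}, {"linear": [-0.06, 0, -0.01], "angular": [0, -0.14, 0]}, {"linear": [-0.06, 0, 0], "angular": [0, -0.14, 0]}, {"linear": [-0.06, 0, 0], "angular": [0, -0.14, 0]}]}}

```text
clock: 28.0
position: [0.5025, 0.0169, 0.0499]
orientation: [-3.141, -0.032, 3.102]
contact_force: [-2.9, -0.6, 0.1]
gripper_width: 0.0192
grip_force: 58.3
```

```bash
python3 look.py side wrist
```

```text
28.0 [0.5025 0.0169 0.0499] [-179.9864   -1.8271  177.7555] [-0.9034  0.2273  0.9116  1.9804 -0.2067  1.062   1.6348] [-2.9317 -0.6415  0.0938] 0.019189763464394154 G [0.5038 0.0168 0.0893]
side [(array([0.3485, 0.2601, 0.015 ]), np.float64(0.298), 0.97), (array([0.6251, 0.4137, 0.0125]), np.float64(0.422), 0.75), (array([0.5268, 0.0233, 0.0177]), np.float64(0.076), 0.65)]
side [(array([0.4189, 0.2277, 0.0071]), np.float64(0.242), 0.83), (array([0.598 , 0.3354, 0.0096]), np.float64(0.342), 0.75), (array([0.5119, 0.0193, 0.0203]), np.float64(0.07), 0.59)]
wrist [(array([0.4893, 0.0143, 0.1013]), np.float64(0.019), 0.65), (array([0.4048, 0.2302, 0.0094]), np.float64(0.248), 0.63), (array([ 0.5138, -0.0684,  0.038 ]), np.float64(0.1), 0.38)]
wrist [(array([0.5094, 0.0176, 0.0164]), np.float64(0.073), 0.7), (array([0.4236, 0.2248, 0.0073]), np.float64(0.238), 0.56)]
```

```bash
python3 - <<'E'
from h import *
W,S=cv2.imread("pics/w_.png"),cv2.imread("pics/side_.png")
s=env.get_state();c=cam("wrist",s);cs=cam("side")
q=proj(cs,[.505,.017,.06])[0];x,y=int(q[0]),int(q[1]);print(q)
a=cv2.resize(S[y-35:y+35,x-30:x+30],(480,560),interpolation=cv2.INTER_CUBIC)
q=proj(c,[.505,.017,.06])[0];x2,y2=int(q[0]),int(q[1]);print(q)
b=cv2.resize(W[max(y2-90,0):y2+90,x2-50:x2+50],(311,560),interpolation=cv2.INTER_CUBIC)
cv2.imwrite("pics/c8.png",np.hstack([a,b]));print(x-30,y-35,"x8",x2-50,max(y2-90,0),"x3.11")
print("axes: side px of vertical",proj(cs,[[.505,.017,.02],[.505,.017,.1]]))
E
```

```text
[326.4815 190.8349]
[319.9816 238.6995]
296 155 x8 269 148 x3.11
axes: side px of vertical [[325.8946 205.7677]
 [327.09   175.3523]]
```

View pics/c8.png

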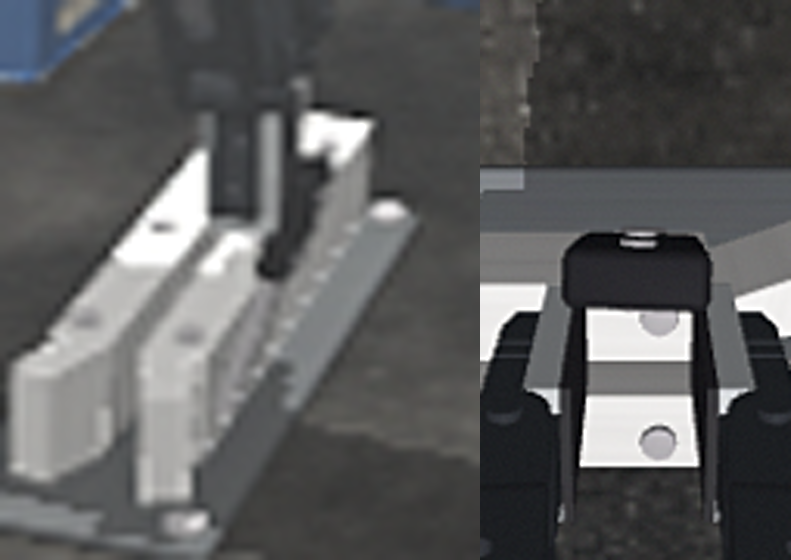

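The wrist view (crop (637,275)) shows the handle held only by the pads' -x edges. In the side view it leans about 16–20° with the handle toward -x. I'll carry it gently as it is, with the tool tilted so the blade hangs vertical, to the flared mouth, stand it in the gap and regrasp there.

```bash
python3 - <<'E'
from h import *
s=env.get_state();P=s["position"];M=R.from_euler('xyz',s["orientation"]).as_matrix()
off=M.T@(np.array([.511,.018,.0185])-P);np.save("off.npy",off);print(off)
up=(P+[-.002,0,.07],M);T=tilt(17);tip=np.array([.538,.051,.065])
rows([(P+(up[0]-P)*i/8,M) for i in range(1,9)]);print()
p=tip-T@off
R0=R.from_matrix(M);w=(R0.inv()*R.from_matrix(T)).as_rotvec()
rows([(up[0]+(p-up[0])*i/8,(R0*R.from_rotvec(w*i/8)).as_matrix()) for i in range(1,9)],up);print(p)
E
```

```text
[-0.0098  0.0016  0.031 ]
{"linear": [0.01, -0.0, -0.17], "angular": [0.0, 0.0, 0.0]}, {"linear": [0.01, -0.0, -0.17], "angular": [0.0, 0.0, 0.0]}, {"linear": [0.01, -0.0, -0.17], "angular": [0.0, 0.0, 0.0]}, {"linear": [0.01, -0.0, -0.17], "angular": [0.0, 0.0, 0.0]}, {"linear": [0.01, -0.0, -0.17], "angular": [0.0, 0.0, 0.0]}, {"linear": [0.01, -0.0, -0.17], "angular": [0.0, 0.0, 0.0]}, {"linear": [0.01, -0.0, -0.17], "angular": [0.0, 0.0, 0.0]}, {"linear": [0.01, -0.0, -0.17], "angular": [0.0, 0.0, 0.0]}

{"linear": [-0.09, 0.09, 0.05], "angular": [-0.0, 0.24, -0.0]}, {"linear": [-0.09, 0.09, 0.05], "angular": [-0.0, 0.24, -0.0]}, {"linear": [-0.1, 0.09, 0.05], "angular": [-0.0, 0.24, -0.0]}, {"linear": [-0.1, 0.09, 0.04], "angular": [-0.0, 0.24, -0.0]}, {"linear": [-0.1, 0.09, 0.04], "angular": [-0.0, 0.24, -0.0]}, {"linear": [-0.1, 0.09, 0.04], "angular": [-0.0, 0.24, -0.0]}, {"linear": [-0.1, 0.09, 0.03], "angular": [-0.0, 0.24, -0.0]}, {"linear": [-0.1, 0.09, 0.03], "angular": [-0.0, 0.24, -0.0]}
[0.5377 0.0494 0.0975]
```

Request:
{"name": "step_arm", "arguments": {"increments": [{"linear": [0.04, 0, -0.05], "angular": [0, 0, 0]}, {"linear": [0, 0, -0.1], "angular": [0, 0, 0]}, {"linear": [0, 0, -0.17], "angular": [0, 0, 0]}, {"linear": [0, 0, -0.17], "angular": [0, 0, 0]}, {"linear": [0, 0, -0.17], "angular": [0, 0, 0]}, {"linear": [0, 0, -0.17], "angular": [0, 0, 0]}, {"linear": [0, 0, -0.17], "angular": [0, 0, 0]}, {"linear": [0, 0, -0.17], "angular": [0, 0, 0]}, {"linear": [0, 0, -0.12], "angular": [0, 0, 0]}, {"linear": [0, 0, -0.06], "angular": [0, 0, 0]}, {"linear": [0, 0, 0], "angular": [0, 0, 0]}]}}

```text
clock: 29.4
position: [0.5024, 0.0169, 0.1177]
orientation: [3.142, -0.034, 3.102]
contact_force: [0.1, 0.4, -1.2]
gripper_width: 0.019
grip_force: 58.6
```

```bash
python3 look.py side wrist
```

```text
29.4 [0.5024 0.0169 0.1177] [179.9971  -1.9331 177.7528] [-0.955   0.119   0.936   1.9112 -0.1052  1.1953  1.5511] [ 0.0733  0.4492 -1.2014] 0.018969433278924565 G [0.5038 0.0169 0.1571]
side [(array([0.6262, 0.4099, 0.0142]), np.float64(0.436), 0.76), (array([0.3474, 0.2606, 0.0143]), np.float64(0.323), 0.7)]
side [(array([0.4199, 0.2277, 0.0062]), np.float64(0.273), 0.86), (array([0.5307, 0.0186, 0.096 ]), np.float64(0.067), 0.63), (array([0.5971, 0.3325, 0.008 ]), np.float64(0.361), 0.57)]
wrist [(array([0.6124, 0.3582, 0.0076]), np.float64(0.388), 0.91), (array([0.4868, 0.0162, 0.164 ]), np.float64(0.018), 0.69), (array([0.3683, 0.2422, 0.0105]), np.float64(0.301), 0.63)]
wrist [(array([0.5313, 0.0144, 0.0927]), np.float64(0.07), 0.88), (array([0.4258, 0.223 , 0.004 ]), np.float64(0.268), 0.83), (array([0.6036, 0.3356, 0.0065]), np.float64(0.366), 0.81)]
```

```bash
python3 - <<'E'
from h import *
s=env.get_state();P=s["position"];M=R.from_euler('xyz',s["orientation"]).as_matrix()
off=M.T@(np.array([.531,.0165,.0945])-P);np.save("off.npy",off);print(off)
T=tilt(31);tip=np.array([.538,.053,.065]);p=tip-T@off
R0=R.from_matrix(M);w=(R0.inv()*R.from_matrix(T)).as_rotvec();n=10
rows([(P+(p-P)*i/n,(R0*R.from_rotvec(w*i/n)).as_matrix()) for i in range(1,n+1)]);print(p)
E
```

```text
[-0.0299  0.0009  0.0214]
{"linear": [-0.04, 0.07, 0.03], "angular": [-0.0, 0.36, -0.0]}, {"linear": [-0.04, 0.07, 0.03], "angular": [-0.0, 0.36, -0.0]}, {"linear": [-0.04, 0.07, 0.03], "angular": [-0.0, 0.36, -0.0]}, {"linear": [-0.05, 0.07, 0.03], "angular": [-0.0, 0.36, -0.0]}, {"linear": [-0.05, 0.07, 0.03], "angular": [-0.0, 0.36, -0.0]}, {"linear": [-0.05, 0.07, 0.02], "angular": [-0.0, 0.36, -0.0]}, {"linear": [-0.05, 0.07, 0.02], "angular": [-0.0, 0.36, -0.0]}, {"linear": [-0.05, 0.07, 0.02], "angular": [-0.0, 0.36, -0.0]}, {"linear": [-0.05, 0.07, 0.02], "angular": [-0.0, 0.36, -0.0]}, {"linear": [-0.05, 0.07, 0.01], "angular": [-0.0, 0.36, -0.0]}
[0.5234 0.0527 0.0987]
```

Request:
{"name": "step_arm", "arguments": {"increments": [{"linear": [-0.04, 0.07, 0.03], "angular": [0, 0.36, 0]}, {"linear": [-0.04, 0.07, 0.03], "angular": [0, 0.36, 0]}, {"linear": [-0.04, 0.07, 0.03], "angular": [0, 0.36, 0]}, {"linear": [-0.05, 0.07, 0.03], "angular": [0, 0.36, 0]}, {"linear": [-0.05, 0.07, 0.03], "angular": [0, 0.36, 0]}, {"linear": [-0.05, 0.07, 0.02], "angular": [0, 0.36, 0]}, {"linear": [-0.05, 0.07, 0.02], "angular": [0, 0.36, 0]}, {"linear": [-0.05, 0.07, 0.02], "angular": [0, 0.36, 0]}, {"linear": [-0.05, 0.07, 0.02], "angular": [0, 0.36, 0]}, {"linear": [-0.05, 0.07, 0.01], "angular": [0, 0.36, 0]}, {"linear": [0, 0, 0], "angular": [0, 0, 0]}, {"linear": [0, 0, 0], "angular": [0, 0, 0]}]}}

```text
clock: 30.9
position: [0.5232, 0.0506, 0.0988]
orientation: [-3.14, -0.537, 3.101]
contact_force: [-0.0, -0.3, 0.5]
gripper_width: 0.0182
grip_force: 58.7
```

```bash
python3 look.py side wrist top; python3 - <<'E'
from h import *
# mouth / closed end re-check, and blade px fit in the side view: dark handle + bright blade against proj of vertical blade
for n in("side","wrist","top"):
    print(n,[(np.array(d["point"]),round(d["score"],2)) for d in spotter.mark_of(n,"mouth")[:1]])
E
```

```text
30.9 [0.5232 0.0506 0.0988] [-179.9098  -30.7811  177.698 ] [-0.6183  0.7016  0.7916  1.4289 -0.4112  1.7511  1.7511] [-0.0086 -0.3363  0.4541] 0.018177461483717024 G [0.5434 0.0499 0.1327]
side [(array([0.6247, 0.4109, 0.0118]), np.float64(0.389), 0.96), (array([0.5313, 0.0568, 0.1252]), np.float64(0.016), 0.71), (array([0.3484, 0.2581, 0.0078]), np.float64(0.311), 0.58)]
side [(array([0.5976, 0.338 , 0.0083]), np.float64(0.318), 0.82), (array([0.4181, 0.2282, 0.0088]), np.float64(0.251), 0.68), (array([0.5361, 0.0547, 0.0678]), np.float64(0.065), 0.44)]
wrist [(array([0.6079, 0.3392, 0.0108]), np.float64(0.32), 0.93), (array([0.5333, 0.0494, 0.1447]), np.float64(0.016), 0.84), (array([0.3613, 0.2461, 0.0118]), np.float64(0.294), 0.78)]
wrist [(array([0.6059, 0.3388, 0.0059]), np.float64(0.322), 0.83), (array([0.4258, 0.2228, 0.0063]), np.float64(0.244), 0.75), (array([0.5418, 0.0528, 0.0657]), np.float64(0.067), 0.6)]
top [(array([0.6344, 0.3995, 0.01  ]), np.float64(0.382), 0.81)]
top [(array([0.6048, 0.3364, 0.0068]), np.float64(0.319), 0.89)]
side [(array([0.5337, 0.052 , 0.003 ]), 0.87)]
wrist [(array([0.5366, 0.0546, 0.003 ]), 0.55)]
top [(array([0.5341, 0.2506, 0.0021]), 0.71)]
```

The blade hangs vertical over the mouth but the grip is creeping, so I'll lower it at once.

Request:
{"name": "step_arm", "arguments": {"increments": [{"linear": [-0.08, 0, 0.18], "angular": [0, 0, 0]}, {"linear": [-0.08, 0, 0.18], "angular": [0, 0, 0]}, {"linear": [-0.1, 0, 0.17], "angular": [0, 0, 0]}, {"linear": [-0.1, 0, 0.17], "angular": [0, 0, 0]}, {"linear": [-0.1, 0, 0.17], "angular": [0, 0, 0]}, {"linear": [-0.06, 0, 0.1], "angular": [0, 0, 0]}, {"linear": [0, 0, 0], "angular": [0, 0, 0]}]}}

```text
clock: 32.2
position: [0.5203, 0.0512, 0.0434]
orientation: [-3.141, -0.539, 3.102]
contact_force: [0.1, 0.5, -0.5]
gripper_width: 0.0182
grip_force: 58.6
```

Request:
{"name": "step_arm", "arguments": {"increments": [{"linear": [0, -0.08, 0], "angular": [0, 0, 0]}, {"linear": [0, -0.1, 0], "angular": [0, 0, 0]}, {"linear": [0, -0.1, 0], "angular": [0, 0, 0]}, {"linear": [0, 0, 0], "angular": [0, 0, 0]}]}}

```text
clock: 32.6
position: [0.5212, 0.0378, 0.045]
orientation: [3.139, -0.535, 3.103]
contact_force: [2.4, 3.5, 0.7]
gripper_width: 0.0183
grip_force: 59.8
```

```bash
python3 look.py side wrist top
```

```text
32.6 [0.5212 0.0378 0.045 ] [179.8467 -30.6456 177.7961] [-0.5951  0.7502  0.7738  1.4756 -0.4334  1.6643  1.7871] [2.4148 3.4763 0.6847] 0.018287459256342318 G [0.5413 0.0369 0.0789]
side [(array([0.3454, 0.2604, 0.0104]), np.float64(0.305), 0.93), (array([0.6267, 0.4113, 0.0111]), np.float64(0.39), 0.86), (array([0.5298, 0.0451, 0.0723]), np.float64(0.016), 0.6)]
side [(array([0.602 , 0.338 , 0.0088]), np.float64(0.315), 0.75), (array([0.4193, 0.2272, 0.007 ]), np.float64(0.237), 0.67), (array([0.541 , 0.0401, 0.0125]), np.float64(0.067), 0.53)]
wrist [(array([0.362 , 0.2429, 0.0116]), np.float64(0.281), 0.66), (array([0.5308, 0.0365, 0.0938]), np.float64(0.018), 0.64)]
wrist [(array([0.4271, 0.2252, 0.0031]), np.float64(0.233), 0.85), (array([0.5448, 0.0386, 0.0099]), np.float64(0.069), 0.65)]
top [(array([0.6323, 0.4022, 0.0098]), np.float64(0.383), 0.58)]
top [(array([0.6065, 0.3363, 0.0053]), np.float64(0.315), 0.82)]
```

It is touching the -x flare (Fx +2.4, Fy +3.5). I'll shift +x a little and go on in.

Request:
{"name": "step_arm", "arguments": {"increments": [{"linear": [-0.04, 0, -0.02], "angular": [0, 0, 0]}, {"linear": [-0.02, -0.05, -0.01], "angular": [0, 0, 0]}, {"linear": [0, -0.08, 0], "angular": [0, 0, 0]}, {"linear": [0, 0, 0], "angular": [0, 0, 0]}]}}

```text
clock: 33.45
position: [0.5241, 0.0305, 0.0439]
orientation: [3.141, -0.535, 3.102]
contact_force: [3.2, 3.8, -0.2]
gripper_width: 0.0182
grip_force: 61.2
```

Request:
{"name": "step_arm", "arguments": {"increments": [{"linear": [0, -0.08, 0], "angular": [0, 0, 0]}, {"linear": [0, -0.06, 0], "angular": [0, 0, 0]}, {"linear": [0, 0, 0], "angular": [0, 0, 0]}]}}

```text
clock: 33.75
position: [0.5241, 0.0247, 0.0438]
orientation: [3.139, -0.535, 3.104]
contact_force: [4.3, 6.5, -0.0]
gripper_width: 0.0181
grip_force: 62.1
```

```bash
python3 look.py side wrist top | grep -v "^top.*0.63"; python3 -c "
from h import *
for y in(.075,.088,.1): print(y,chan(0,y,0))"
```

```text
33.75 [0.5241 0.0247 0.0438] [179.8443 -30.6359 177.8382] [-0.5757  0.7574  0.776   1.4685 -0.4286  1.6642  1.8061] [ 4.2663  6.4921 -0.01  ] 0.018113632950347614 G [0.5443 0.0239 0.0778]
side [(array([0.347 , 0.2602, 0.0107]), np.float64(0.315), 0.71), (array([0.6254, 0.4132, 0.0125]), np.float64(0.403), 0.68), (array([0.5283, 0.2696, 0.0297]), np.float64(0.251), 0.67), (array([0.5318, 0.0341, 0.0707]), np.float64(0.018), 0.5)]
side [(array([0.4196, 0.226 , 0.0076]), np.float64(0.248), 0.95), (array([0.5985, 0.3364, 0.01  ]), np.float64(0.324), 0.73), (array([0.5406, 0.0286, 0.0126]), np.float64(0.065), 0.43)]
wrist [(array([0.3615, 0.2421, 0.0108]), np.float64(0.292), 0.9), (array([0.5366, 0.0236, 0.0923]), np.float64(0.016), 0.81)]
wrist [(array([0.4271, 0.223 , 0.0066]), np.float64(0.242), 0.94), (array([0.5395, 0.0293, 0.0075]), np.float64(0.071), 0.62)]
top [(array([0.6036, 0.3363, 0.0039]), np.float64(0.326), 0.86), (array([0.4253, 0.2301, 0.0072]), np.float64(0.248), 0.66)]
0.075 [0.5376 0.0199 0.    ]
0.088 [0.5381 0.0329 0.    ]
0.1 [0.5385 0.0449 0.    ]
```

The blade is in the straight gap (tip at about channel y = 84 mm, z≈10 mm). I'll ease it back slightly, set it down, release and back off along the tool axis.

Request:
{"name": "step_arm", "arguments": {"increments": [{"linear": [0, 0.05, 0], "angular": [0, 0, 0]}, {"linear": [-0.02, 0, 0.03], "angular": [0, 0, 0]}, {"linear": [0, 0, 0], "angular": [0, 0, 0]}]}}

```text
clock: 34.5
position: [0.5243, 0.0254, 0.0432]
orientation: [-3.141, -0.535, 3.102]
contact_force: [4.5, 2.8, 5.9]
gripper_width: 0.0184
grip_force: 62.0
```

Request:
{"name": "step_arm", "arguments": {"increments": [{"linear": [0, 0, 0], "angular": [0, 0, 0]}, {"linear": [0, 0, 0], "angular": [0, 0, 0]}, {"linear": [0, 0, 0], "angular": [0, 0, 0]}, {"linear": [0, 0, -0.2], "angular": [0, 0, 0]}, {"linear": [0, 0, -0.4], "angular": [0, 0, 0]}, {"linear": [0, 0, -0.4], "angular": [0, 0, 0]}, {"linear": [0, 0, -0.5], "angular": [0, 0, 0]}, {"linear": [0, 0, -0.5], "angular": [0, 0, 0]}, {"linear": [0, 0, -0.4], "angular": [0, 0, 0]}, {"linear": [0, 0, 0], "angular": [0, 0, 0]}], "fingers": 0.5}}

```text
clock: 35.5
position: [0.5866, 0.0226, 0.1478]
orientation: [-3.14, -0.532, 3.101]
contact_force: [-0.1, 0.1, -0.4]
gripper_width: 0.0425
grip_force: 0.0
```

```bash
python3 look.py side wrist top
```

```text
35.5 [0.5866 0.0226 0.1478] [-179.8988  -30.5061  177.7015] [-0.4948  0.7842  0.7877  1.1828 -0.4282  1.898   1.7761] [-0.1422  0.1026 -0.4249] 0.04249425435844707 G [0.6067 0.0218 0.1819]
side [(array([0.6248, 0.4087, 0.0146]), np.float64(0.422), 0.91), (array([0.3471, 0.2588, 0.0139]), np.float64(0.39), 0.6), (array([0.5359, 0.0349, 0.0617]), np.float64(0.14), 0.56)]
side [(array([0.4198, 0.2304, 0.0093]), np.float64(0.329), 0.95), (array([0.5986, 0.3357, 0.0088]), np.float64(0.359), 0.65), (array([0.5372, 0.0274, 0.0068]), np.float64(0.188), 0.5)]
wrist [(array([0.3626, 0.2453, 0.0097]), np.float64(0.373), 0.94), (array([0.6202, 0.3613, 0.0093]), np.float64(0.381), 0.77)]
wrist [(array([0.4256, 0.2226, 0.0067]), np.float64(0.322), 0.73), (array([0.608 , 0.3371, 0.0047]), np.float64(0.362), 0.64), (array([0.54  , 0.0272, 0.0016]), np.float64(0.192), 0.57)]
top [(array([0.635 , 0.3998, 0.0094]), np.float64(0.416), 0.82)]
top [(array([0.6031, 0.3339, 0.0052]), np.float64(0.359), 0.73)]
```

The blade stands upright in the gap at (0.538, 0.027), end on the floor. Next I regrasp from straight above, across its 10 mm thickness.

```bash
python3 - <<'E'
from h import *
plan2([.538,.0273,.12],rot(YAW),14)
E
```

```text
world d [-0.0461  0.0035 -0.0251] |d| 0.05259906185327131 turn deg [-24.16   -24.1584  87.576 ] target [0.538, 0.0273, 0.12]
{'linear': [0.04, 0.0, 0.06], 'angular': [-0.22, -0.22, 0.78]}
{'linear': [0.04, -0.0, 0.06], 'angular': [-0.22, -0.22, 0.78]}
{'linear': [0.04, -0.01, 0.06], 'angular': [-0.22, -0.22, 0.78]}
{'linear': [0.04, -0.02, 0.06], 'angular': [-0.22, -0.22, 0.78]}
{'linear': [0.04, -0.02, 0.06], 'angular': [-0.22, -0.22, 0.78]}
{'linear': [0.04, -0.03, 0.06], 'angular': [-0.22, -0.22, 0.78]}
{'linear': [0.04, -0.04, 0.05], 'angular': [-0.22, -0.22, 0.78]}
{'linear': [0.04, -0.04, 0.05], 'angular': [-0.22, -0.22, 0.78]}
{'linear': [0.03, -0.05, 0.05], 'angular': [-0.22, -0.22, 0.78]}
{'linear': [0.03, -0.05, 0.05], 'angular': [-0.22, -0.22, 0.78]}
{'linear': [0.02, -0.06, 0.04], 'angular': [-0.22, -0.22, 0.78]}
{'linear': [0.02, -0.06, 0.04], 'angular': [-0.22, -0.22, 0.78]}
{'linear': [0.01, -0.06, 0.04], 'angular': [-0.22, -0.22, 0.78]}
{'linear': [0.01, -0.06, 0.04], 'angular': [-0.22, -0.22, 0.78]}
```

Request:
{"name": "step_arm", "arguments": {"increments": [{"linear": [0.04, 0, 0.06], "angular": [-0.22, -0.22, 0.78]}, {"linear": [0.04, 0, 0.06], "angular": [-0.22, -0.22, 0.78]}, {"linear": [0.04, -0.01, 0.06], "angular": [-0.22, -0.22, 0.78]}, {"linear": [0.04, -0.02, 0.06], "angular": [-0.22, -0.22, 0.78]}, {"linear": [0.04, -0.02, 0.06], "angular": [-0.22, -0.22, 0.78]}, {"linear": [0.04, -0.03, 0.06], "angular": [-0.22, -0.22, 0.78]}, {"linear": [0.04, -0.04, 0.05], "angular": [-0.22, -0.22, 0.78]}, {"linear": [0.04, -0.04, 0.05], "angular": [-0.22, -0.22, 0.78]}, {"linear": [0.03, -0.05, 0.05], "angular": [-0.22, -0.22, 0.78]}, {"linear": [0.03, -0.05, 0.05], "angular": [-0.22, -0.22, 0.78]}, {"linear": [0.02, -0.06, 0.04], "angular": [-0.22, -0.22, 0.78]}, {"linear": [0.02, -0.06, 0.04], "angular": [-0.22, -0.22, 0.78]}, {"linear": [0.01, -0.06, 0.04], "angular": [-0.22, -0.22, 0.78]}, {"linear": [0.01, -0.06, 0.04], "angular": [-0.22, -0.22, 0.78]}, {"linear": [0, 0, 0], "angular": [0, 0, 0]}, {"linear": [0, 0, 0], "angular": [0, 0, 0]}]}}

```text
clock: 37.55
position: [0.5386, 0.0272, 0.121]
orientation: [3.13, -0.002, 1.538]
contact_force: [-0.2, 0.3, -0.1]
gripper_width: 0.0428
grip_force: 0.0
```

```bash
python3 look.py side wrist; python3 - <<'E'
from h import *
plan2([.538,.0275,.0275],rot(YAW),7)
E
```

```text
37.55 [0.5386 0.0272 0.121 ] [179.3421  -0.1321  88.1489] [-1.1651  0.265   1.2217  1.8685 -0.2718  1.182   0.115 ] [-0.2282  0.3238 -0.1451] 0.042773534237341364 G [0.5381 0.0272 0.1605]
side [(array([0.349 , 0.258 , 0.0106]), np.float64(0.334), 0.96), (array([0.6231, 0.4101, 0.0107]), np.float64(0.42), 0.68), (array([0.5338, 0.0317, 0.067 ]), np.float64(0.094), 0.64)]
side [(array([0.4212, 0.2295, 0.0063]), np.float64(0.28), 0.78), (array([0.5382, 0.0317, 0.0084]), np.float64(0.152), 0.72), (array([0.5986, 0.3341, 0.0131]), np.float64(0.346), 0.72)]
wrist [(array([0.5424, 0.0303, 0.0889]), np.float64(0.072), 0.89)]
wrist [(array([0.5417, 0.0279, 0.0043]), np.float64(0.156), 0.95), (array([ 0.5278, -0.1559,  0.0088]), np.float64(0.238), 0.15)]
world d [-0.0011  0.0018 -0.0933] |d| 0.09335937636505612 turn deg [0.6864 0.0281 0.0809] target [0.538, 0.0275, 0.0275]
{'linear': [0.01, -0.01, 0.27], 'angular': [0.01, 0.0, 0.0]}
{'linear': [0.01, -0.01, 0.27], 'angular': [0.01, 0.0, 0.0]}
{'linear': [0.01, -0.01, 0.27], 'angular': [0.01, 0.0, 0.0]}
{'linear': [0.01, -0.01, 0.27], 'angular': [0.01, 0.0, 0.0]}
{'linear': [0.01, -0.0, 0.27], 'angular': [0.01, 0.0, 0.0]}
{'linear': [0.01, -0.0, 0.27], 'angular': [0.01, 0.0, 0.0]}
{'linear': [0.01, -0.0, 0.27], 'angular': [0.01, 0.0, 0.0]}
```

Request:
{"name": "step_arm", "arguments": {"increments": [{"linear": [0.01, 0, 0.27], "angular": [0.01, 0, 0]}, {"linear": [0.01, 0, 0.27], "angular": [0.01, 0, 0]}, {"linear": [0.01, 0, 0.27], "angular": [0.01, 0, 0]}, {"linear": [0.01, 0, 0.27], "angular": [0.01, 0, 0]}, {"linear": [0.01, 0, 0.27], "angular": [0.01, 0, 0]}, {"linear": [0.01, 0, 0.27], "angular": [0.01, 0, 0]}, {"linear": [0.01, 0, 0.25], "angular": [0.01, 0, 0]}, {"linear": [0, 0, 0], "angular": [0, 0, 0]}, {"linear": [0, 0, 0], "angular": [0, 0, 0]}]}}

```text
clock: 38.75
position: [0.5397, 0.0297, 0.0272]
orientation: [3.139, 0.0, 1.534]
contact_force: [0.5, 0.1, 0.9]
gripper_width: 0.0431
grip_force: 0.0
```

Request:
{"name": "step_arm", "arguments": {"increments": [{"linear": [0, 0, 0], "angular": [0, 0, 0]}, {"linear": [0, 0, 0], "angular": [0, 0, 0]}, {"linear": [0, 0, 0], "angular": [0, 0, 0]}, {"linear": [0, 0, 0], "angular": [0, 0, 0]}, {"linear": [0, 0, 0], "angular": [0, 0, 0]}, {"linear": [0, 0, 0], "angular": [0, 0, 0]}, {"linear": [0, 0, 0], "angular": [0, 0, 0]}], "fingers": 0}}

```text
clock: 39.45
position: [0.5395, 0.0302, 0.028]
orientation: [3.14, -0.001, 1.534]
contact_force: [-3.1, 0.1, 6.4]
gripper_width: 0.0094
grip_force: 58.9
```

```bash
python3 look.py side wrist
```

```text
39.45 [0.5395 0.0302 0.028 ] [179.8969  -0.0743  87.9161] [-1.0229  0.4148  1.0912  1.9438 -0.4295  1.038   0.2226] [-3.06    0.0611  6.4334] 0.009357320502937177 G [0.5395 0.0301 0.0675]
side [(array([0.3472, 0.2598, 0.0133]), np.float64(0.304), 0.66), (array([0.6239, 0.4111, 0.0133]), np.float64(0.394), 0.58), (array([0.5139, 0.0084, 0.0155]), np.float64(0.062), 0.54), (array([0.5376, 0.0367, 0.0519]), np.float64(0.017), 0.44)]
side [(array([0.5972, 0.3342, 0.0044]), np.float64(0.316), 0.76), (array([0.4196, 0.2283, 0.0083]), np.float64(0.239), 0.66), (array([0.5398, 0.0262, 0.0072]), np.float64(0.06), 0.53)]
wrist [(array([0.541 , 0.0344, 0.0907]), np.float64(0.024), 0.71)]
wrist [(array([0.5423, 0.0292, 0.0044]), np.float64(0.063), 0.82)]
```

Firm grip (9.4 mm on the 10 mm handle). I'll relieve the floor and rail contact, then slide along the channel (tool -x).

Request:
{"name": "step_arm", "arguments": {"increments": [{"linear": [0, -0.01, -0.03], "angular": [0, 0, 0]}, {"linear": [0, -0.01, 0], "angular": [0, 0, 0]}, {"linear": [0, 0, 0], "angular": [0, 0, 0]}]}}

```text
clock: 40.05
position: [0.5386, 0.0301, 0.0288]
orientation: [3.139, -0.001, 1.534]
contact_force: [-0.2, -0.1, -1.3]
gripper_width: 0.009
grip_force: 58.3
```

Request:
{"name": "step_arm", "arguments": {"increments": [{"linear": [-0.06, 0, 0], "angular": [0, 0, 0]}, {"linear": [-0.06, 0, 0], "angular": [0, 0, 0]}, {"linear": [-0.06, 0, 0], "angular": [0, 0, 0]}]}}

```text
clock: 40.35
position: [0.5383, 0.0206, 0.0288]
orientation: [3.139, -0.0, 1.534]
contact_force: [0.6, 0.8, -0.7]
gripper_width: 0.0089
grip_force: 58.3
```

Request:
{"name": "step_arm", "arguments": {"increments": [{"linear": [-0.06, 0, 0], "angular": [0, 0, 0]}, {"linear": [-0.06, 0, 0], "angular": [0, 0, 0]}, {"linear": [-0.06, 0, 0], "angular": [0, 0, 0]}]}}

```text
clock: 40.65
position: [0.538, 0.0117, 0.0288]
orientation: [3.139, -0.0, 1.534]
contact_force: [0.2, 0.4, 0.1]
gripper_width: 0.0089
grip_force: 58.3
```

Request:
{"name": "step_arm", "arguments": {"increments": [{"linear": [-0.06, 0, 0], "angular": [0, 0, 0]}, {"linear": [-0.06, 0, 0], "angular": [0, 0, 0]}]}}

```text
clock: 40.85
position: [0.5378, 0.0058, 0.0288]
orientation: [3.139, -0.0, 1.534]
contact_force: [0.7, 0.5, -0.3]
gripper_width: 0.009
grip_force: 58.3
```

Request:
{"name": "step_arm", "arguments": {"increments": [{"linear": [-0.05, 0, 0], "angular": [0, 0, 0]}, {"linear": [-0.05, 0, 0], "angular": [0, 0, 0]}]}}

```text
clock: 41.05
position: [0.5376, 0.0009, 0.0288]
orientation: [3.139, -0.0, 1.534]
contact_force: [-0.4, 1.3, 0.2]
gripper_width: 0.0087
grip_force: 58.3
```

Request:
{"name": "step_arm", "arguments": {"increments": [{"linear": [-0.05, 0, 0], "angular": [0, 0, 0]}, {"linear": [-0.05, 0, 0], "angular": [0, 0, 0]}]}}

```text
clock: 41.25
position: [0.5382, -0.0032, 0.029]
orientation: [3.138, -0.002, 1.535]
contact_force: [1.3, 4.2, -0.1]
gripper_width: 0.0089
grip_force: 58.4
```

Request:
{"name": "step_arm", "arguments": {"increments": [{"linear": [-0.05, 0, 0], "angular": [0, 0, 0]}, {"linear": [-0.05, 0, 0], "angular": [0, 0, 0]}]}}

```text
clock: 41.45
position: [0.538, -0.0059, 0.029]
orientation: [3.139, -0.005, 1.536]
contact_force: [1.3, 7.9, 0.0]
gripper_width: 0.0094
grip_force: 58.4
```

The force rises from y≈0 (Fy 8 N), so this looks like the pad's ramp. I'll continue gently.

Request:
{"name": "step_arm", "arguments": {"increments": [{"linear": [-0.04, 0, 0], "angular": [0, 0, 0]}, {"linear": [0, 0, 0], "angular": [0, 0, 0]}]}}

```text
clock: 41.65
position: [0.5377, -0.0075, 0.029]
orientation: [3.139, -0.005, 1.536]
contact_force: [0.8, 7.3, 0.9]
gripper_width: 0.009
grip_force: 59.0
```

Request:
{"name": "step_arm", "arguments": {"increments": [{"linear": [-0.04, 0, 0], "angular": [0, 0, 0]}, {"linear": [0, 0, 0], "angular": [0, 0, 0]}]}}

```text
clock: 41.85
position: [0.5376, -0.0087, 0.0289]
orientation: [3.139, -0.006, 1.536]
contact_force: [1.2, 7.6, 0.5]
gripper_width: 0.0092
grip_force: 59.1
```

Request:
{"name": "step_arm", "arguments": {"increments": [{"linear": [-0.04, 0, 0], "angular": [0, 0, 0]}, {"linear": [0, 0, 0], "angular": [0, 0, 0]}]}}

```text
clock: 42.05
position: [0.5374, -0.0126, 0.0289]
orientation: [3.139, -0.004, 1.536]
contact_force: [2.2, 5.6, -1.3]
gripper_width: 0.0091
grip_force: 58.9
```

```bash
python3 -c "
from h import *
s=env.get_state();print(s['position'],s['contact_force'],s['moment'],s['joint_positions'])"
```

```text
[ 0.5374 -0.0126  0.0289] [ 2.1652  5.5925 -1.3297] [ 1.5695 -0.4057 -0.028 ] [-0.9512  0.4067  1.0979  1.9507 -0.4259  1.0366  0.3024]
```

The jump forward with the force falling to a steady drag means the edge has come onto the nose. I'll go about 7 mm further to centre the blade on it.

Request:
{"name": "step_arm", "arguments": {"increments": [{"linear": [-0.04, 0, 0], "angular": [0, 0, 0]}, {"linear": [0, 0, 0], "angular": [0, 0, 0]}]}}

```text
clock: 42.25
position: [0.5373, -0.0143, 0.0289]
orientation: [3.139, -0.004, 1.536]
contact_force: [1.4, 6.2, -1.0]
gripper_width: 0.0091
grip_force: 59.0
```

Request:
{"name": "step_arm", "arguments": {"increments": [{"linear": [-0.04, 0, 0], "angular": [0, 0, 0]}, {"linear": [0, 0, 0], "angular": [0, 0, 0]}]}}

```text
clock: 42.45
position: [0.5373, -0.0163, 0.0288]
orientation: [3.139, -0.004, 1.536]
contact_force: [1.6, 5.8, 0.7]
gripper_width: 0.0094
grip_force: 58.9
```

Request:
{"name": "step_arm", "arguments": {"increments": [{"linear": [-0.04, 0, 0], "angular": [0, 0, 0]}, {"linear": [0, 0, 0], "angular": [0, 0, 0]}]}}

```text
clock: 42.65
position: [0.5372, -0.0182, 0.0288]
orientation: [3.139, -0.004, 1.535]
contact_force: [1.3, 6.5, -0.4]
gripper_width: 0.0092
grip_force: 58.9
```

```bash
python3 look.py side wrist
```

```text
42.65 [ 0.5372 -0.0182  0.0288] [179.8585  -0.238   87.9758] [-0.9403  0.4068  1.098   1.9507 -0.4268  1.037   0.3136] [ 1.2909  6.4704 -0.3847] 0.009207476660559894 G [ 0.5371 -0.0184  0.0683]
side [(array([0.623 , 0.4097, 0.0119]), np.float64(0.44), 0.89), (array([0.347 , 0.2626, 0.0109]), np.float64(0.344), 0.56), (array([ 0.536 , -0.0092,  0.0677]), np.float64(0.009), 0.4)]
side [(array([0.597 , 0.3371, 0.0084]), np.float64(0.365), 0.66), (array([0.4153, 0.2278, 0.0083]), np.float64(0.281), 0.64), (array([ 0.5376, -0.0177,  0.0088]), np.float64(0.06), 0.45)]
wrist [(array([ 0.54  , -0.0141,  0.0907]), np.float64(0.023), 0.8)]
wrist [(array([ 0.5384, -0.0224,  0.0023]), np.float64(0.066), 0.83)]
```

Steady drag of about 6 N over 6 mm: the blade is on the nose, near its centre. I'll lower it to the floor, ease the push and release.

Request:
{"name": "step_arm", "arguments": {"increments": [{"linear": [0, 0, 0.02], "angular": [0, 0, 0]}, {"linear": [0, 0, 0.01], "angular": [0, 0, 0]}, {"linear": [0, 0, 0], "angular": [0, 0, 0]}]}}

```text
clock: 43.25
position: [0.5373, -0.019, 0.0281]
orientation: [3.139, -0.004, 1.535]
contact_force: [-1.3, 4.6, 5.6]
gripper_width: 0.0088
grip_force: 60.3
```

Request:
{"name": "step_arm", "arguments": {"increments": [{"linear": [0.02, 0, 0], "angular": [0, 0, 0]}, {"linear": [0, 0, 0], "angular": [0, 0, 0]}]}}

```text
clock: 43.45
position: [0.5373, -0.0189, 0.0281]
orientation: [3.139, -0.002, 1.535]
contact_force: [-0.4, 3.3, 6.5]
gripper_width: 0.0091
grip_force: 60.2
```

Request:
{"name": "step_arm", "arguments": {"increments": [{"linear": [0.02, 0, -0.01], "angular": [0, 0, 0]}, {"linear": [0, 0, 0], "angular": [0, 0, 0]}]}}

```text
clock: 43.65
position: [0.5372, -0.0188, 0.0281]
orientation: [3.139, -0.001, 1.534]
contact_force: [0.4, 2.1, 3.7]
gripper_width: 0.009
grip_force: 59.5
```

Request:
{"name": "step_arm", "arguments": {"increments": [{"linear": [0, 0, 0], "angular": [0, 0, 0]}, {"linear": [0, 0, 0], "angular": [0, 0, 0]}, {"linear": [0, 0, 0], "angular": [0, 0, 0]}, {"linear": [0, 0, 0], "angular": [0, 0, 0]}, {"linear": [0, 0, -0.1], "angular": [0, 0, 0]}, {"linear": [0, 0, -0.3], "angular": [0, 0, 0]}, {"linear": [0, 0, -0.4], "angular": [0, 0, 0]}, {"linear": [0, 0, -0.5], "angular": [0, 0, 0]}, {"linear": [0, 0, -0.5], "angular": [0, 0, 0]}, {"linear": [0, 0, -0.5], "angular": [0, 0, 0]}, {"linear": [0, 0, 0], "angular": [0, 0, 0]}], "fingers": 0.4}}

```text
clock: 44.75
position: [0.5394, -0.0196, 0.147]
orientation: [3.133, -0.003, 1.534]
contact_force: [0.6, -0.4, 0.8]
gripper_width: 0.034
grip_force: 0.0
```

```bash
python3 look.py side wrist top
```

```text
44.75 [ 0.5394 -0.0196  0.147 ] [179.4884  -0.1577  87.8828] [-1.0679  0.2088  1.1884  1.8336 -0.2093  1.2273  0.1455] [ 0.585  -0.4053  0.8112] 0.0339635355780626 G [ 0.539  -0.0197  0.1865]
side [(array([0.3458, 0.2593, 0.0134]), np.float64(0.381), 0.93), (array([0.6218, 0.4103, 0.0127]), np.float64(0.471), 0.83), (array([ 0.5328, -0.0143,  0.0749]), np.float64(0.112), 0.68)]
side [(array([0.601 , 0.3368, 0.0078]), np.float64(0.404), 0.98), (array([0.4219, 0.2289, 0.0063]), np.float64(0.329), 0.55), (array([ 0.5365, -0.0194,  0.0086]), np.float64(0.178), 0.41)]
wrist [(array([ 0.5362, -0.0152,  0.0915]), np.float64(0.095), 0.84)]
wrist [(array([ 0.5404, -0.0226,  0.0047]), np.float64(0.182), 0.73)]
top [(array([0.6319, 0.4026, 0.0114]), np.float64(0.466), 0.61), (array([0.3588, 0.2546, 0.0151]), np.float64(0.37), 0.59)]
top [(array([0.602 , 0.3365, 0.0047]), np.float64(0.405), 0.96), (array([0.424 , 0.2285, 0.0087]), np.float64(0.326), 0.71), (array([ 0.5378, -0.0216,  0.006 ]), np.float64(0.181), 0.57)]
```

The blade stands upright on the channel floor at about (0.538, -0.020), where the pad held it, and the gripper is clear. I'll hand in the job.

```bash
python3 -c "
from h import *
print(close_job())"
```

```text
the job is handed in; nothing more can be done
None
```

The job is handed in: the blade stands upright on the channel floor at about channel y = 35 mm, where I felt a steady 6 N drag from the spring pad; on the way I dropped and re-gripped it, knocked over both look-alikes (still on the worktop), and once pressed on the stand with about 50 N, which may count against the 40 N limit.

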